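Stand test tiles in the firing rack in order

ROBOT

A 7-joint arm with a two-finger parallel gripper is mounted at the origin on the work surface. World frame = base frame: x ahead of the robot, y to its left, z up, the work surface at z = 0. Lengths are in mm, angles in rad, forces in N, time in s.
With the tool pointing down it reaches from about 425 to 825 mm from the base axis. Payload 3.6 kg.
Tool frame: the origin (TCP) lies on the centre line of the jaws, within the pads' length; the fingertips stand 8 mm ahead of it and the grasp point (between the pads) lies 11 mm behind it (tips_ahead is the z of the fingertips in the tool frame, in mm); z points along the fingers, y is the line along which they close (so a half turn about z gives the same grasp; the last joint's range is limited). The gripper opens to 93 mm and grips with 3 to 60 N. Pads are 15 mm wide; open, the fingers measure 128 mm over their backs; the gripper's body (75 mm by 188 mm) begins 65 mm behind the grasp point.
Start: joints at [1.183, 0.615, -0.013, 1.423, 0.008, 1.103, -0.04], TCP at [229.475, -608.115, 226.64] pointing down, gripper open.
Joint ranges: [-3.12, 3.12], [-0.3, 2.06], [-1.34, 1.32], [0.26, 2.42], [-1.36, 4.5], [0.01, 1.98], [-2.84, 2.84]. Speed limits (rad/s): [2.79, 2.79, 3.14, 3.14, 3.14, 3.14, 3.14].

INTERFACE

Orientations are given as a unit quaternion [w, x, y, z].
In Python, from plant import get_state, capture, finish_job, tips_ahead gives the robot as it stands.
- The arm moves only by the tool send_rows, never from a script. Its argument "commands" is one flat list of numbers, 7 for each row, row after row: the turn, a rotation vector about the tool's x, y, z in units of pi rad (1.0 is pi rad), then the shift along the tool's x, y, z in units of 30 cm (1.0 is 30 cm), then the closure, from 0 (fully open) to 1 (shut). A call has exactly 5 rows; each row is the pose to reach, as a shift and turn from the pose commanded when the call began, along the tool's axes at that moment, turning the shorter way round; what a row does not reach only later rows make up. A row lasts 1/12 s, in which the tool goes at most 41.7 mm and 7.16 degrees, less where a joint would pass 70% of its speed; a pose out of reach is approached as far as the arm can. A call with a number of a shift or a turn outside -1 to 1 is refused whole. A call with a gripper value outside its range is refused whole. The fingers move at their own pace and stop on an object; "force" is the grip in N (left out, the last holds). Time passes only in rows, so rows that repeat a pose let the fingers close, or fill a call up. It gives the time, the measured TCP pose, the force, the opening and the grip force at its end, in the units of the state.
- get_state(): the state, without advancing time (a new reading comes with each control period).
- capture(name): name is "scene" or "side" or "wrist"; returns a dict with "pixels" (480x640x3 uint8, red, green, blue), "fx", "fy", "cx", "cy" (pixels), "R" (3x3) and "t" (3): a world point X has camera coordinates R X + t. Camera axes: x right, y down, z forward; pixel columns grow to the right and rows downward; lengths in mm; the calibration is good to about 2 mm. The wrist camera is an equidistant fisheye: a pixel r from the principal point sees the ray r / f radians off the axis. A picture is of the moment at which its call begins. There is no depth.
- finish_job(): hands the job in; it is judged then, once.
The state is a dict: "clock": time; "joint_positions": joint angles; "qvel": joint speeds; "tau": joint torques, N m; "position": TCP position; "tool_rot": TCP orientation; "ft_force": force on the tool from outside, world axes, zero at the start; "ft_torque": the same for the moment, N m; "grip_width": finger opening in mm; "grasp_force": force on a finger pad.
Only numpy, scipy, OpenCV 4.12 (cv2) and the standard library are available. Lean on these libraries where they do the work, as an engineer would, in place of code of your own. Each camera call takes 0.05 s, during which the arm holds its last target. There are 200 camera calls.

TASK

Load the three leaning test tiles upright, standing on their lower short edges, into the slotted firebrick rack, one after another: first the shortest into the one-pip pocket, then the middle one into the two-pip pocket, then the tallest into the three-pip pocket. The pockets are packed to different, hidden depths, so lower each tile gently until you feel it rest on the packing before you let go: never let a tile drop and never force it. Leave the jar, the brush and the round puck where they are.

Things in the scene. Friction and masses are not known exactly. Their poses are not given: they have to be found in the camera images.
- tile_short: The short one of three plain terracotta tiles: 105 mm high, 72 mm wide, 12 mm thick. Origin: centre of its lower 72 x 12 mm edge; z runs up its height, x through its thickness, y along its width. Starts leaning 29 degrees (0.5 rad) from upright on its easel, top towards the easel's +x side (away from the robot at yaw 0).
- tile_middle: The middle one of three plain terracotta tiles: 130 mm high, 72 mm wide, 12 mm thick. Origin: centre of its lower 72 x 12 mm edge; z runs up its height, x through its thickness, y along its width. Starts leaning 29 degrees (0.5 rad) from upright on its easel, top towards the easel's +x side (away from the robot at yaw 0).
- tile_tall: The tall one of three plain terracotta tiles: 155 mm high, 72 mm wide, 12 mm thick. Origin: centre of its lower 72 x 12 mm edge; z runs up its height, x through its thickness, y along its width. Starts leaning 29 degrees (0.5 rad) from upright on its easel, top towards the easel's +x side (away from the robot at yaw 0).
- easel_short: Fixed dark steel easel of the short tile. Base plate 90 mm wide, 85 mm deep, 8 mm thick, origin on the bench under the tile's foot. Two 8 mm prongs slope up to +x behind the tile, 29 to 37 mm either side of its middle, to 98 mm along the slope; between them there is room for a finger. A lip 12 mm high above the plate stands before the tile's foot, on the -x side.
- easel_middle: Fixed dark steel easel of the middle tile. Base plate 90 mm wide, 85 mm deep, 8 mm thick, origin on the bench under the tile's foot. Two 8 mm prongs slope up to +x behind the tile, 29 to 37 mm either side of its middle, to 98 mm along the slope; between them there is room for a finger. A lip 12 mm high above the plate stands before the tile's foot, on the -x side.
- easel_tall: Fixed dark steel easel of the tall tile. Base plate 90 mm wide, 85 mm deep, 8 mm thick, origin on the bench under the tile's foot. Two 8 mm prongs slope up to +x behind the tile, 29 to 37 mm either side of its middle, to 98 mm along the slope; between them there is room for a finger. A lip 12 mm high above the plate stands before the tile's foot, on the -x side.
- pocket_1 (a point): Centre of the mouth of pocket 1, 71 mm above the bench, in the flat top of the firebrick block with 1 dark round pip on its top and +x face. z up, x across the slot (17 mm wide), y along it (80 mm long); straight walls. Its floor is a slightly springy fibre pad (2 N per mm) at an unknown depth, 30 to 52 mm below the mouth, different in each pocket.
- pocket_2 (a point): Centre of the mouth of pocket 2, 71 mm above the bench, in the flat top of the firebrick block with 2 dark round pips on its top and +x face. z up, x across the slot (17 mm wide), y along it (80 mm long); straight walls. Its floor is a slightly springy fibre pad (2 N per mm) at an unknown depth, 30 to 52 mm below the mouth, different in each pocket.
- pocket_3 (a point): Centre of the mouth of pocket 3, 71 mm above the bench, in the flat top of the firebrick block with 3 dark round pips on its top and +x face. z up, x across the slot (17 mm wide), y along it (80 mm long); straight walls. Its floor is a slightly springy fibre pad (2 N per mm) at an unknown depth, 30 to 52 mm below the mouth, different in each pocket.
- jar: Bystander: glass jar with metal lid, 72 mm diameter, 90 mm high. Origin under its centre.
- brush: Bystander: brush lying on the bench. Origin on its underside.
- firing_puck: Bystander: grey round soldering puck, 90 mm diameter, 25 mm thick. Origin under its centre.
- block_1: Fixed pale firebrick block around pocket 1, 74 x 96 mm, 65 mm high, on a 6 mm steel tray. Blocks stand 110 mm apart in a row, in any order. Origin under its centre, 65 mm below the mouth of the pocket; axes as the pocket's.
- block_2: Fixed pale firebrick block around pocket 2, 74 x 96 mm, 65 mm high, on a 6 mm steel tray. Blocks stand 110 mm apart in a row, in any order. Origin under its centre, 65 mm below the mouth of the pocket; axes as the pocket's.
- block_3: Fixed pale firebrick block around pocket 3, 74 x 96 mm, 65 mm high, on a 6 mm steel tray. Blocks stand 110 mm apart in a row, in any order. Origin under its centre, 65 mm below the mouth of the pocket; axes as the pocket's.
Things that resemble listed ones, but are neither listed nor needed, are in the scene too. Leave any pink, turquoise or yellow look-alike of the tile_short alone.

How it is judged (in metres and radians):
On the way, in this order (a step that is already met when the one before it is completed fails the run):
1. the short tile stands upright in pocket 1 (the block with 1 pip), resting and released (x of tile_short in the frame of pocket_1 between -0.006 and 0.006 m and y of tile_short in the frame of pocket_1 between -0.008 and 0.008 m and z of tile_short in the frame of pocket_1 below -0.025 m and angle between tile_short's own z axis and vertical below 0.2 rad and linear speed of tile_short below 0.03 m/s and contact force between the fingers and tile_short below 0.1 N), for 0.2 s.
2. the middle tile stands upright in pocket 2 (the block with 2 pips), resting and released (x of tile_middle in the frame of pocket_2 between -0.006 and 0.006 m and y of tile_middle in the frame of pocket_2 between -0.008 and 0.008 m and z of tile_middle in the frame of pocket_2 below -0.025 m and angle between tile_middle's own z axis and vertical below 0.2 rad and linear speed of tile_middle below 0.03 m/s and contact force between the fingers and tile_middle below 0.1 N), for 0.2 s.
3. the tall tile stands upright in pocket 3 (the block with 3 pips), resting and released (x of tile_tall in the frame of pocket_3 between -0.006 and 0.006 m and y of tile_tall in the frame of pocket_3 between -0.008 and 0.008 m and z of tile_tall in the frame of pocket_3 below -0.025 m and angle between tile_tall's own z axis and vertical below 0.2 rad and linear speed of tile_tall below 0.03 m/s and contact force between the fingers and tile_tall below 0.1 N), for 0.2 s.
At the end, for the whole second after the job is handed in: Shortest, middle and tallest tile stand in pockets 1, 2 and 3: foot at least 25 mm below the pocket's mouth and within 6 mm (across) and 8 mm (along) of its centre, tilted less than 0.2 rad from upright, at rest (below 0.03 m/s), no finger touching them (all of step 1 and all of step 2 and all of step 3).
It fails at once if a tile falls: it moves faster than 0.35 m/s (a free fall of 6 mm) while no finger touches it ((linear speed of tile_short above 0.35 m/s and contact force between the fingers and tile_short below 0.01 N) or (linear speed of tile_middle above 0.35 m/s and contact force between the fingers and tile_middle below 0.01 N) or (linear speed of tile_tall above 0.35 m/s and contact force between the fingers and tile_tall below 0.01 N)).
It fails at once if a tile is forced against a firebrick block or its packing with more than 40 N (contact force between any of tile_short, tile_middle, tile_tall and block_1 above 40 N or contact force between any of tile_short, tile_middle, tile_tall and block_2 above 40 N or contact force between any of tile_short, tile_middle, tile_tall and block_3 above 40 N).
It fails at once if the jar, brush or puck is moved by more than 20 mm (distance of any of jar, brush, firing_puck from where it was at the start of the episode above 0.02 m).
It also fails if it takes over 72 s, if anything falls off the work surface, if the arm or the gripper's body presses on something with over 40 N, if the wrist force passes 120 N, or if a joint passes its speed limit or range.

## Working session

There is one attempt and no reset: what is moved stays moved. The work goes in short steps, Python scripts to look and compute and a tool call to move; the robot and the scene stay as the last step left them, time stands still between calls to the robot, and variables do not carry over. Pictures are saved under pics/ and viewed, at most 10 in all, crops included, and the job is handed in when it is done.

Besides the shell and the picture viewer there is one more tool, called as a command line: name --argument value ..., lists and objects as JSON in quotes. send_rows: Moves the arm, as the interface text tells. Shifts and turns lie within -1 to 1; 1 stands for 30 cm of shift or pi rad of turn. Its arguments: {"type":"object","properties":{"commands":{"type":"array","items":{"type":"number"}},"force":{"type":"number"}},"required":["commands"]}

```bash
mkdir -p pics && ls && python3 - <<'E'
from plant import *
import cv2,numpy as np,pickle
s=get_state();print(s, tips_ahead)
for n in("scene","side"):
    c=capture(n);pickle.dump(c,open(n+".pkl","wb"))
    cv2.imwrite(f"pics/{n}0.png",c["pixels"][:,:,::-1])
    print(n,c["fx"],c["fy"],c["cx"],c["cy"],np.round(c["R"],3).tolist(),np.round(c["t"]),(-np.array(c["R"]).T@c["t"]).round())
E
```

```text
pics
{'clock': 0.0, 'joint_positions': array([ 1.18348155,  0.61591572, -0.01259619,  1.42492261,  0.00811744,
        1.10339316, -0.04037883]), 'qvel': array([ 7.66996329e-04,  8.66183786e-04, -8.64885507e-05,  4.90818582e-04,
        3.78616514e-04,  9.23060138e-04, -1.58527556e-04]), 'tau': array([ 3.40329962e-05, -4.58935261e+01,  2.08657840e-01, -1.65743279e+01,
       -6.11530524e-02,  2.03286507e-02,  2.17988922e-04]), 'position': array([ 229.19000519, -607.41414043,  225.47563963]), 'tool_rot': array([-1.26689225e-03,  9.83762742e-01,  1.79469196e-01, -2.64160698e-04]), 'ft_force': array([-0.25885088, -0.17933159, -0.00570695]), 'ft_torque': array([ 0.010814  , -0.0178008 , -0.00565023]), 'grasp_force': 0.0, 'grip_width': 93.22218352815769} 8.0
scene 504.36251611402963 504.36251611402963 320.4573866629598 241.79256882824578 [[0.825, 0.565, -0.009], [0.359, -0.537, -0.763], [-0.435, 0.627, -0.646]] [-495. -117. 1350.] [1038. -630.  778.]
side 527.0967429312241 527.0967429312241 315.17726956143446 249.66156812895818 [[-0.826, -0.564, 0.019], [-0.328, 0.451, -0.83], [0.46, -0.692, -0.557]] [ 495.  209. 1182.] [ -66. 1002.  822.]
```

View pics/scene0.png

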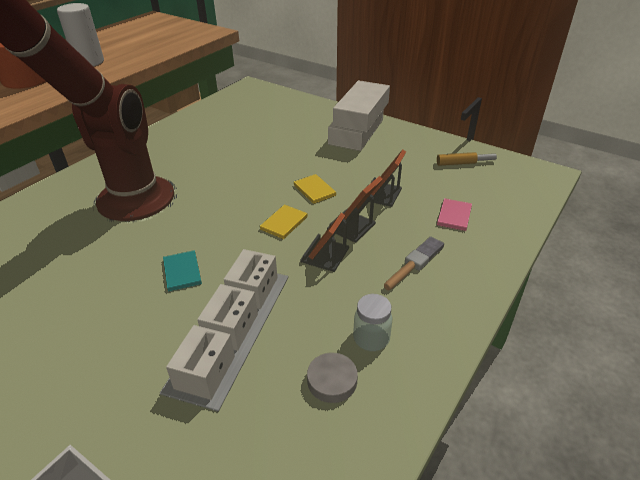

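View pics/side0.png

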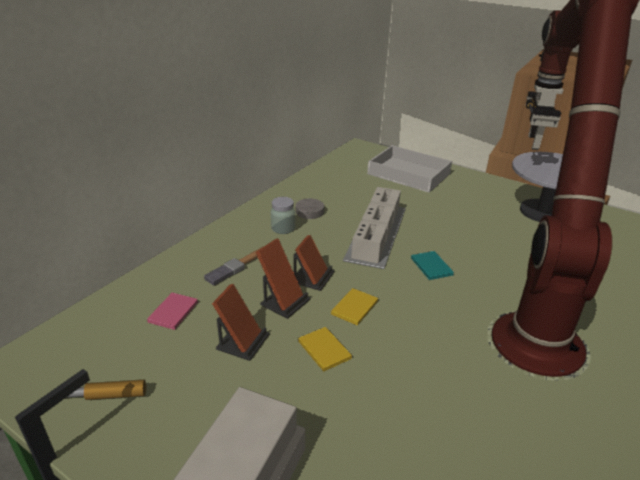

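Scene: three slotted blocks, with 1 pip at (200,360), 2 pips at (230,312) and 3 pips at (252,270). The leaning tiles are near (325,240), (360,205) and (392,180). Side: the tiles are at (238,320), (280,275) and (312,262). The look-alikes are the flat yellow, turquoise and pink tiles. I'll leave those alone.

```bash
cat > h.py <<'E'
import numpy as np,cv2,pickle
def load(n): return pickle.load(open(n+".pkl","rb"))
def ray(c,p):
    R=np.array(c["R"]);o=-R.T@np.array(c["t"]);d=R.T@np.array([(p[0]-c["cx"])/c["fx"],(p[1]-c["cy"])/c["fy"],1]);return o,d/np.linalg.norm(d)
def onz(c,p,z):
    o,d=ray(c,p);return o+d*(z-o[2])/d[2]
def tri(c1,p1,c2,p2):
    o1,d1=ray(c1,p1);o2,d2=ray(c2,p2);s=np.linalg.lstsq(np.c_[d1,-d2],o2-o1,rcond=None)[0]
    a=o1+s[0]*d1;b=o2+s[1]*d2;return (a+b)/2,np.linalg.norm(a-b)
def proj(c,X):
    q=np.array(c["R"])@X+c["t"];return np.array([c["fx"]*q[0]/q[2]+c["cx"],c["fy"]*q[1]/q[2]+c["cy"]])
E
python3 - <<'E'
from h import *
for n,(x0,x1,y0,y1) in dict(scene=(290,420,140,280),side=(190,350,225,370)).items():
    c=load(n);im=c["pixels"];h=cv2.cvtColor(im,cv2.COLOR_RGB2HSV)
    m=((h[...,0]<14)&(h[...,1]>120)&(h[...,2]>60)).astype(np.uint8);z=np.zeros_like(m);z[y0:y1,x0:x1]=m[y0:y1,x0:x1]
    for k in cv2.findContours(z,cv2.RETR_EXTERNAL,cv2.CHAIN_APPROX_NONE)[0]:
        if cv2.contourArea(k)<60: continue
        a=cv2.approxPolyDP(k,4,True)[:,0].tolist(); print(n,cv2.contourArea(k),a)
c=load("scene");h=cv2.cvtColor(c["pixels"],cv2.COLOR_RGB2HSV)
cr=lambda im,x0,y0,w,hh,s:cv2.resize(im[y0:y0+hh,x0:x0+w],None,fx=s,fy=s,interpolation=cv2.INTER_CUBIC)
s=load("side")["pixels"];p=c["pixels"]
cv=np.zeros((600,800,3),np.uint8)
a=cr(s,195,230,145,130,2.7);cv[:a.shape[0],:a.shape[1]]=a   # 391x351
a=cr(p,300,145,112,130,2.0);cv[355:355+min(245,a.shape[0]),:a.shape[1]]=a[:245]
a=cr(p,160,240,130,170,3.0);cv[:510,400:790]=a
cv2.imwrite("pics/crops.png",cv[:,:,::-1])
E
```

```text
scene 808.0 [[405, 151], [340, 213], [309, 257], [365, 194], [377, 190]]
side 1553.0 [[231, 284], [212, 303], [244, 351], [260, 329]]
side 1602.0 [[275, 239], [255, 253], [284, 309], [302, 293]]
side 762.5 [[308, 235], [296, 252], [316, 283], [326, 267]]
```

View pics/crops.png

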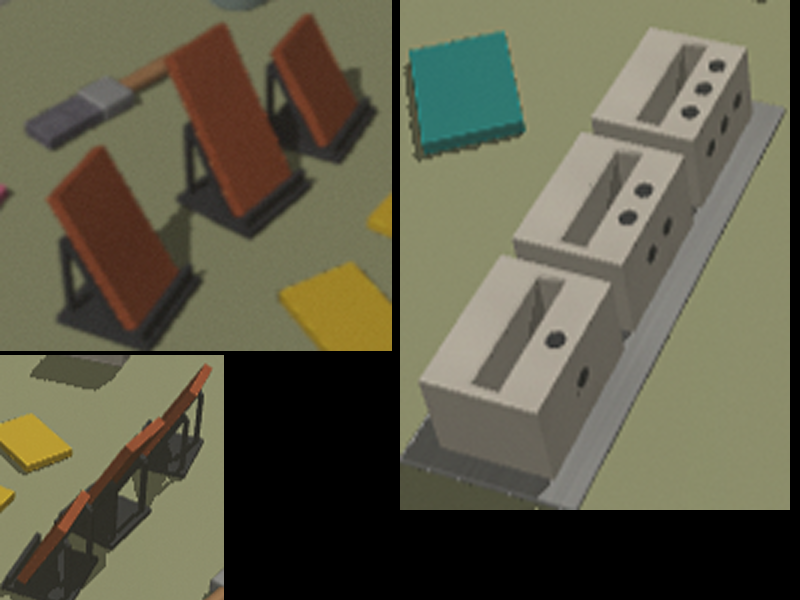

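The crop confirms the choices. In the side image the short tile is at (312,262), the tall at (280,275) and the middle at (238,320). The pips of blocks 1, 2 and 3 are legible. The flat look-alikes are yellow, turquoise and pink. Next I compute poses.

```bash
python3 - <<'E'
from h import *
S=load("scene");D=load("side");np.set_printoptions(precision=1,suppress=True)
T={1:[(500,257),(611,290),(540,410),(421,382)],2:[(580,134),(690,155),(625,263),(514,243)],3:[(652,28),(747,46),(700,138),(592,120)]}
for k,q in T.items():
    P=np.array([onz(S,(160+(x-400)/3,240+y/3),71) for x,y in q])
    e=[np.linalg.norm(P[i]-P[(i+1)%4]) for i in range(4)];c=P.mean(0);a=P[0]+P[1]-P[2]-P[3]
    print(k,c,np.array(e),"long axis deg",np.degrees(np.arctan2(a[1],a[0])))
for nm,h,q in [("mid",130,[(231,284),(212,303),(244,351),(260,329)]),("tall",155,[(275,239),(255,253),(284,309),(302,293)]),("short",105,[(308,235),(296,252),(316,283),(326,267)])]:
    zt=10.9+h*np.cos(.5)
    A=onz(D,q[0],zt-2.9);B=onz(D,q[1],zt);C=onz(D,q[2],11);w=B-A
    ang=np.degrees(np.arctan2(w[1],w[0]));u=w/np.linalg.norm(w);n=np.array([u[1],-u[0],0])
    m=(A+B)/2; print(nm,A,B,"w",np.linalg.norm(w),"yaw",ang-90,"topmid",m,"foot",m-n*h*np.sin(.5),"botleft",C, "side len xy",(B-C)[:2], h*np.sin(.5))
for p in [(405,151),(309,257),(340,213)]: print(p,onz(S,p,100))
E
```

```text
1 [ 552.2 -301.3   71. ] [75.5 88.1 72.6 94.4] long axis deg 106.92207351010735
2 [ 520.8 -195.3   71. ] [77.1 95.1 72.  97.2] long axis deg 107.19969220240243
3 [488.4 -89.1  71. ] [71.9 93.7 75.6 97.3] long axis deg 107.95725414106944
mid [584.  350.  122.1] [570.  423.1 125. ] w 74.50657784129916 yaw 10.849613006778995 topmid [577.  386.5 123.5] foot [515.9 374.8 123.5] botleft [507.2 405.8  11. ] side len xy [62.8 17.3] 62.32532001854639
tall [596.6 178.7 144. ] [594.2 255.3 146.9] w 76.65284820479016 yaw 1.7886735452821512 topmid [595.4 217.  145.5] foot [521.2 214.7 145.5] botleft [521.2 245.9  11. ] side len xy [73.   9.3] 74.31095848365146
short [582.9  60.7 100.1] [559.5 145.1 103. ] w 87.5666589880341 yaw 15.49659275837864 topmid [571.2 102.9 101.6] foot [522.7  89.4 101.6] botleft [516.6 118.5  11. ] side len xy [43.  26.6] 50.33968155344132
(405, 151) [556.9 458.2 100. ]
(309, 257) [588.4 -23.4 100. ]
(340, 213) [560.9 134.7 100. ]
```

Blocks check out: spacing 110.8, size about 74 x 95, row yaw about 17°. The tile widths are noisy from this far away, so I'll move over the blocks first and use the wrist camera.

```bash
cat >> h.py <<'E'
from scipy.spatial.transform import Rotation as Ro
def Rt(psi,tilt=0):  # psi: azimuth (deg) of tool y, tilt rad about tool x
    a=np.radians(psi);s,c=np.sin(a),np.cos(a)
    return Ro.from_matrix(np.array([[-s,c,0],[c,s,0],[0,0,-1.]]).T)*Ro.from_rotvec([tilt,0,0])
def cur():
    from plant import get_state
    s=get_state();q=s["tool_rot"];return np.array(s["position"]),Ro.from_quat([q[1],q[2],q[3],q[0]]),s
def go(P,psi,tilt=0,n=1,start=None):
    """print n calls' deltas to TCP pose; returns final pose"""
    p,R,_=cur() if start is None else (*start,0)
    R1=Rt(psi,tilt);P=np.array(P,float);dv=(R.inv()*R1).as_rotvec()
    need=max(np.linalg.norm(P-p)/208,np.degrees(np.linalg.norm(dv))/35.8);
    print("calls needed",round(need,2))
    pp,RR=p,R
    for i in range(1,n+1):
        pn=p+(P-p)*i/n;Rn=R*Ro.from_rotvec(dv*i/n)
        print(np.round((RR.inv()*Rn).as_rotvec()/np.pi,4).tolist()+np.round(RR.inv().apply(pn-pp)/300,4).tolist());pp,RR=pn,Rn
    return P,R1
E
python3 - <<'E'
from h import *
e=go([500,-200,300],17,0,3)
go([520,95,330],12,0,2,e)
E
```

```text
calls needed 2.41
[-0.0002, -0.0002, -0.1599, 0.4413, -0.3176, -0.082]
[-0.0002, -0.0002, -0.1599, 0.5396, -0.0659, -0.0824]
[-0.0002, -0.0002, -0.1599, 0.5047, 0.2021, -0.0826]
calls needed 1.43
[0.0, 0.0, 0.0139, 0.4604, 0.1756, -0.05]
[0.0, 0.0, 0.0139, 0.4677, 0.1554, -0.05]
```

send_rows --commands '[0,0,-0.16,0.44,-0.318,-0.082,0,0,0,-0.16,0.44,-0.318,-0.082,0,0,0,-0.16,0.44,-0.318,-0.082,0,0,0,-0.16,0.44,-0.318,-0.082,0,0,0,-0.16,0.44,-0.318,-0.082,0]'

```text
clock: 0.52
position: [327.1, -463.8, 252.6]
tool_rot: [-0.001, 0.904, 0.427, 0.004]
ft_force: [1.5, 0.7, -0.1]
grip_width: 93.1
grasp_force: 0.0
```

send_rows --commands '[0,0,-0.16,0.54,-0.066,-0.082,0,0,0,-0.16,0.54,-0.066,-0.082,0,0,0,-0.16,0.54,-0.066,-0.082,0,0,0,-0.16,0.54,-0.066,-0.082,0,0,0,-0.16,0.54,-0.066,-0.082,0]'

```text
clock: 0.93
position: [415.9, -327.2, 277.4]
tool_rot: [0.0, 0.77, 0.638, 0.004]
ft_force: [1.1, 1.6, -0.4]
grip_width: 93.4
grasp_force: 0.0
```

send_rows --commands '[0,0,-0.16,0.505,0.2,-0.082,0,0,0,-0.16,0.505,0.2,-0.082,0,0,0,-0.16,0.505,0.2,-0.082,0,0,0,-0.16,0.505,0.2,-0.082,0,0,0,-0.16,0.505,0.2,-0.082,0]'

```text
clock: 1.35
position: [503.8, -190.5, 301.9]
tool_rot: [0.001, 0.587, 0.809, 0.004]
ft_force: [1.2, 1.7, 1.1]
grip_width: 93.1
grasp_force: 0.0
```

```bash
python3 - <<'E'
from h import *
from plant import *
s=get_state();print(s["clock"],s["position"],s["qvel"].round(2),s["joint_positions"].round(2),s["ft_force"])
capture("side")
c=capture("wrist");pickle.dump(c,open("w1.pkl","wb"));cv2.imwrite("pics/w1.png",c["pixels"][:,:,::-1])
print(c["fx"],c["cx"],c["cy"],np.round(c["R"],3).tolist(),(-np.array(c["R"]).T@c["t"]).round(1),get_state()["position"])
E
```

```text
1.35 [ 503.8410538  -190.53428129  301.89622924] [ 0.07 -0.    0.11  0.03  0.05  0.01 -0.01] [ 0.66  0.41 -0.5   1.62  0.2   1.16  0.44] [1.24366858 1.66516417 1.14722191]
371.64829954431775 322.4717028556268 235.00374850397284 [[0.953, 0.302, 0.004], [0.29, -0.918, 0.272], [0.085, -0.258, -0.962]] [ 477.7 -122.6  459.7] [ 499.68829292 -198.63730981  300.3009302 ]
```

View pics/w1.png

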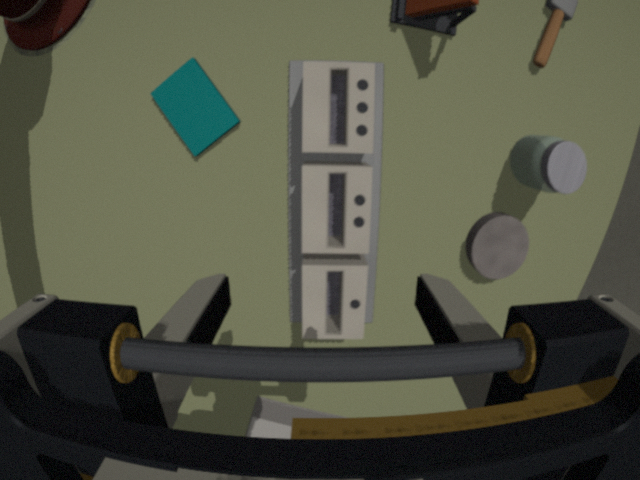

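The wrist view shows the row upright in the image: the 3-pip slot at (339,107), the 2-pip at (337,210) and the 1-pip at (335,302). The short easel is at the top, (435,10). I measure the slots on the plane z=71.

```bash
cat >> h.py <<'E'
def wray(c,p):
    R=np.array(c["R"]);o=-R.T@np.array(c["t"]);q=(np.array(p,float)-[c["cx"],c["cy"]]);r=np.hypot(*q)+1e-9;th=r/c["fx"]
    d=R.T@np.array([*(q/r*np.sin(th)),np.cos(th)]);return o,d
def wonz(c,p,z):
    o,d=wray(c,p);return o+d*(z-o[2])/d[2]
E
python3 - <<'E'
from h import *
np.set_printoptions(precision=1,suppress=True)
c=load("w1");g=cv2.cvtColor(c["pixels"],cv2.COLOR_RGB2GRAY);h=cv2.cvtColor(c["pixels"],cv2.COLOR_RGB2HSV)
print(g[107,295:385:3],g[107,338],h[107,315])
m=((g>140)).astype(np.uint8);z=np.zeros_like(m);z[58:345,296:384]=m[58:345,296:384]
cs,hi=cv2.findContours(z,cv2.RETR_CCOMP,cv2.CHAIN_APPROX_NONE)
for k,hh in zip(cs,hi[0]):
    if cv2.contourArea(k)<400: continue
    q=cv2.boxPoints(cv2.minAreaRect(k))
    W=np.array([wonz(c,p,71)[:2] for p in k[:,0]]).astype(np.float32)
    r=cv2.minAreaRect(W);print("hole" if hh[3]>=0 else "outer",q.mean(0),r)
E
```

```text
[ 74  72  88 142 142 143 140 142 139 141 140 130  86  81  53  50  47  76
 132 136 128  56  54  50  85 136 134 119 121 113] 48 [ 19  29 147]
outer [313.8 299. ] ((526.2416381835938, -304.94866943359375), (25.712772369384766, 84.39390563964844), 14.324355125427246)
outer [314.5 209. ] ((495.417236328125, -203.16961669921875), (24.09134292602539, 92.24298858642578), 16.939756393432617)
outer [315. 120.] ((467.5892639160156, -111.88288879394531), (22.83456802368164, 62.972389221191406), 17.622434616088867)
```

```bash
python3 - <<'E'
from h import *
np.set_printoptions(precision=1,suppress=True)
c=load("w1");g=cv2.cvtColor(c["pixels"],cv2.COLOR_RGB2GRAY)
m=(g<112).astype(np.uint8)
n,l,st,ce=cv2.connectedComponentsWithStats(m,connectivity=4)
for k,p in {3:(339,107),2:(337,210),1:(335,302)}.items():
    i=l[p[1],p[0]];ys,xs=np.where(l==i);print(k,st[i])
    # pixel boundary points, at pixel edges
    pts=np.array([(x+dx,y+dy) for x,y in zip(xs,ys) for dx in(-.5,.5) for dy in(-.5,.5)])
    W=np.array([wonz(c,q,71)[:2] for q in pts]).astype(np.float32)
    r=cv2.minAreaRect(W);print(np.array(r[0]),r[1],r[2])
E
```

```text
3 [ 329   68   20   78 1419]
[486.4 -90.7] (19.981678009033203, 82.75145721435547) 16.646778106689453
2 [ 328  172   19   76 1312]
[ 518.6 -196.2] (20.018310546875, 83.42791748046875) 17.716272354125977
1 [ 326  271   18   63 1005]
[ 550.  -301.5] (20.3794002532959, 82.17618560791016) 17.388051986694336
```

```bash
python3 - <<'E'
from h import *
go([520,60,330],8,0,2)
E
```

```text
calls needed 1.26
[0.0, -0.0001, 0.0256, 0.4017, 0.16, -0.0492]
[0.0, -0.0001, 0.0256, 0.4133, 0.1272, -0.0494]
```

send_rows --commands '[0,0,0.0256,0.402,0.16,-0.05,0,0,0,0.0256,0.402,0.16,-0.05,0,0,0,0.0256,0.402,0.16,-0.05,0,0,0,0.0256,0.402,0.16,-0.05,0,0,0,0.0256,0.402,0.16,-0.05,0]'

```text
clock: 1.87
position: [509.3, -69.0, 315.7]
tool_rot: [0.0, 0.625, 0.781, 0.0]
ft_force: [0.1, -0.8, -0.2]
grip_width: 93.2
grasp_force: 0.0
```

send_rows --commands '[0,0,0.0256,0.413,0.127,-0.05,0,0,0,0.0256,0.413,0.127,-0.05,0,0,0,0.0256,0.413,0.127,-0.05,0,0,0,0.0256,0.413,0.127,-0.05,0,0,0,0.0256,0.413,0.127,-0.05,0]'

```text
clock: 2.28
position: [520.2, 58.8, 330.3]
tool_rot: [-0.0, 0.656, 0.754, -0.0]
ft_force: [0.6, -0.2, -0.9]
grip_width: 93.1
grasp_force: 0.0
```

```bash
python3 - <<'E'
from h import *
from plant import *
capture("side");capture("side")
c=capture("wrist");pickle.dump(c,open("w2.pkl","wb"))
im=c["pixels"];cv2.imwrite("pics/w2.png",cv2.resize(im[0:380,150:560],None,fx=1.5,fy=1.5,interpolation=cv2.INTER_CUBIC)[:,:,::-1])
h=cv2.cvtColor(im,cv2.COLOR_RGB2HSV)
m=((h[...,0]<14)&(h[...,1]>120)&(h[...,2]>45)).astype(np.uint8)
for k in cv2.findContours(m,cv2.RETR_EXTERNAL,cv2.CHAIN_APPROX_NONE)[0]:
    if cv2.contourArea(k)<150: continue
    print(cv2.contourArea(k),cv2.approxPolyDP(k,3,True)[:,0].tolist())
print(cur()[0],(-np.array(c["R"]).T@c["t"]).round(1))
E
```

```text
3504.5 [[328, 138], [330, 192], [385, 203], [384, 137]]
2551.5 [[10, 135], [0, 141], [0, 157], [22, 169], [34, 189], [39, 242], [50, 228], [54, 214], [51, 166], [36, 142], [27, 136]]
5780.0 [[436, 28], [428, 24], [344, 40], [334, 93], [425, 96]]
[520.22041084  54.11085101 329.58081747] [510.2 130.8 488. ]
```

View pics/w2.png

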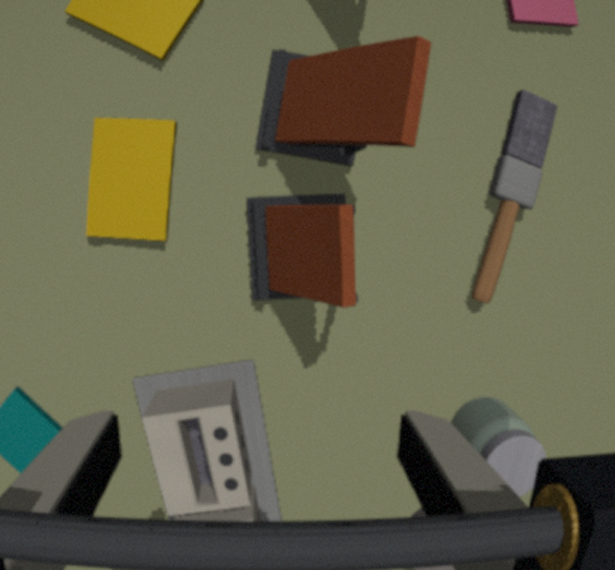

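The wrist crop shows the short tile with its top strip at pixels (385,137)-(386,203), and the tall tile's at (436,27)-(426,97). The brush and jar are well to the side.

```bash
python3 - <<'E'
from h import *
np.set_printoptions(precision=1,suppress=True)
c=load("w2")
def edge(a,b,z):
    A=wonz(c,a,z);B=wonz(c,b,z);w=A-B;return (A+B)/2,np.linalg.norm(w),np.degrees(np.arctan2(w[1],w[0]))-90
for nm,h,bk,fr,bt in [("short",105,((385.3,136.7),(387,203.3)),((377,136.7),(378.7,200.5)),((327,137),(328.5,193))),
      ("tall",155,((436.5,25.3),(426,98)),((428.7,26.2),(418.7,97)),((344,40),(334,94)))]:
    z=10.9+h*np.cos(.5)
    b=edge(*bk,z-2.9);f=edge(*fr,z+2.9);o=edge(*bt,20)
    print(nm,"back",*b,"front",*f,"lowfront@z20",*o)
    ps=np.radians((b[2]+f[2])/2);n=np.array([np.cos(ps),np.sin(ps),0]);m=(b[0]+f[0])/2
    print("  foot",m-n*h*np.sin(.5),"yaw",np.degrees(ps), "front-low exp", m-n*(h*np.sin(.5)+5.3)+n*6.2*np.tan(.5))
E
```

```text
short back [581.6  99.3 100.1] 71.18140689710062 10.614297274068832 front [571.6  99.9 105.9] 66.94148212662694 10.43867115714896 lowfront@z20 [521.7  88.7  20. ] 71.28157896428625 9.177257629314
  foot [527.1  90.4 103. ] yaw 10.526484215608896 front-low exp [525.2  90.1 103. ]
tall back [601.5 213.8 144. ] 73.85126875325753 -1.125529059999323 front [592.7 210.8 149.8] 70.26984926239862 -0.8561605342438554 lowfront@z20 [519.  214.6  20. ] 71.48755820680935 -2.5027439993497183
  foot [522.8 213.6 146.9] yaw -0.9908447971215892 front-low exp [520.9 213.7 146.9]
```

```bash
cat >> h.py <<'E'
def tilepose(F,psi,s,dn=0,lean=.5):
    a=np.radians(psi);n=np.array([np.cos(a),np.sin(a),0]);ax=n*np.sin(lean)+[0,0,np.cos(lean)];xx=n*np.cos(lean)-[0,0,np.sin(lean)]
    return np.array(F)+s*ax+dn*xx
E
python3 - <<'E'
from h import *
F=[526,89.8,10.9]
e=go(tilepose(F,10,200),10,.5,2)
e=go(tilepose(F,10,150),10,.5,1,e)
E
```

```text
calls needed 0.88
[0.0792, -0.0014, -0.0069, 0.0653, 0.1774, 0.2381]
[0.0792, -0.0014, -0.0069, 0.0618, 0.232, 0.1866]
calls needed 0.24
[0.0, 0.0, 0.0, 0.0, -0.0, 0.1667]
```

send_rows --commands '[0.08,-0.0014,-0.007,0.065,0.177,0.238,0.46,0.08,-0.0014,-0.007,0.065,0.177,0.238,0.46,0.08,-0.0014,-0.007,0.065,0.177,0.238,0.46,0.08,-0.0014,-0.007,0.065,0.177,0.238,0.46,0.08,-0.0014,-0.007,0.065,0.177,0.238,0.46]'

```text
clock: 2.85
position: [570.0, 82.6, 256.9]
tool_rot: [-0.082, 0.645, 0.754, -0.097]
ft_force: [0.6, -1.1, 1.2]
grip_width: 64.1
grasp_force: 0.0
```

send_rows --commands '[0.08,-0.0014,-0.007,0.062,0.232,0.187,0.46,0.08,-0.0014,-0.007,0.062,0.232,0.187,0.46,0.08,-0.0014,-0.007,0.062,0.232,0.187,0.46,0.08,-0.0014,-0.007,0.062,0.232,0.187,0.46,0.08,-0.0014,-0.007,0.062,0.232,0.187,0.46]'

```text
clock: 3.27
position: [620.1, 111.0, 191.1]
tool_rot: [-0.159, 0.621, 0.744, -0.188]
ft_force: [-0.1, -0.3, 2.1]
grip_width: 50.1
grasp_force: 0.0
```

```bash
python3 - <<'E'
from h import *
from plant import *
capture("side");capture("side")
c=capture("wrist");pickle.dump(c,open("w3.pkl","wb"))
im=c["pixels"];cv2.imwrite("pics/w3.png",cv2.resize(im[0:380,100:560],None,fx=1.5,fy=1.5,interpolation=cv2.INTER_CUBIC)[:,:,::-1])
p,R,s=cur();print(p,R.as_euler("xyz"),s["joint_positions"].round(2),s["grip_width"])
e=(R.inv()*Rt(10,.5)).as_rotvec();print(e, tilepose([526,89.8,10.9],10,200))
E
```

```text
[621.45816203 111.58477683 199.51498354] [-2.65835152e+00 -1.70018000e-03  1.75099847e+00] [-0.02  0.92 -0.45  1.03  0.26  1.74 -0.24] 49.98009282933651
[0.01675399 0.00117737 0.00580045] [620.42839748 106.45027422 186.41651238]
```

View pics/w3.png

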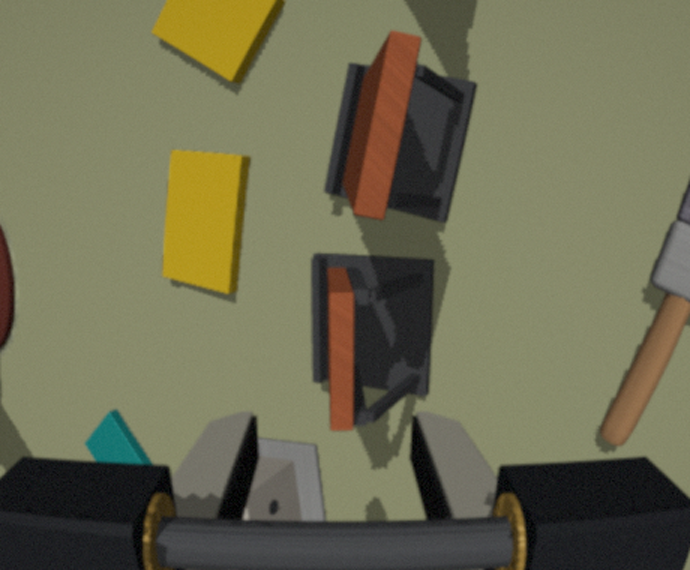

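The strip of the short tile runs (327,178)-(328,287) between the fingers at x=270 and x=375. It is in line with the tool, with a small offset to the right. I measure that offset in the tool frame.

```bash
cat >> h.py <<'E'
def toolpt(c,p,px,R,zt):  # pixel -> point in tool frame at tool z=zt
    o,d=wray(c,px);o=R.inv().apply(o-p);d=R.inv().apply(d);return o+d*(zt-o[2])/d[2]
E
python3 - <<'E'
from h import *
np.set_printoptions(precision=1,suppress=True)
c=load("w3");p,R,_=cur();F=np.array([526,89.8,10.9])
ax=R.apply([0,0,-1]);s=(p-F)@ax;print("s",s)
for px in [(318.7,176.7),(334.7,180),(320.7,286.7),(335.3,286.7)]: print(toolpt(c,p,px,R,s-105))
# tips
for px in [(270,277),(374.7,277)]: print("tip",toolpt(c,p,px,R,8))
print(R.inv().apply(-np.array(c["R"]).T@c["t"]-p), R.inv().apply(F-p))
E
```

```text
s 212.46138993196718
[ 44.5  -3.  107.5]
[ 42.1   8.5 107.5]
[-40.7  -1.7 107.5]
[-40.7   9.7 107.5]
tip [  8.2 -25.7   8. ]
tip [ 8.2 25.1  8. ]
[  76.6   -0.  -157.9] [ -4.6   1.  212.5]
```

```bash
python3 - <<'E'
from h import *
F=[526,89.8,10.9]
e=go(tilepose(F,10,125,2.7),10,.5,1)
e=go(tilepose(F,10,72,2.7),10,.5,1,e)
E
```

```text
calls needed 0.42
[0.0053, 0.0004, 0.0018, -0.016, 0.0194, 0.2917]
calls needed 0.25
[0.0, 0.0, 0.0, 0.0, -0.0, 0.1767]
```

send_rows --commands '[0.005,0,0.002,-0.016,0.019,0.06,0.46,0.005,0,0.002,-0.016,0.019,0.12,0.46,0.005,0,0.002,-0.016,0.019,0.2,0.46,0.005,0,0.002,-0.016,0.019,0.26,0.46,0.005,0,0.002,-0.016,0.019,0.292,0.46]'

```text
clock: 3.83
position: [583.4, 99.0, 112.4]
tool_rot: [-0.161, 0.622, 0.741, -0.195]
ft_force: [-0.3, 0.3, -0.3]
grip_width: 50.1
grasp_force: 0.0
```

send_rows --commands '[0,0,0,0,0,0,0.46,0,0,0,0,0,0,0.46,0,0,0,0,0,0,0.46,0,0,0,0,0,0,0.46,0,0,0,0,0,0,0.46]'

```text
clock: 4.25
position: [584.9, 100.9, 108.9]
tool_rot: [-0.164, 0.621, 0.741, -0.196]
ft_force: [0.3, -0.2, 0.0]
grip_width: 50.3
grasp_force: 0.0
```

```bash
python3 - <<'E'
from h import *
from plant import *
np.set_printoptions(precision=2,suppress=True)
F=[526,89.8,10.9]
e=go(tilepose(F,10,72,2.7),10,.5,1)
p,R,s=cur();print(p,s["ft_force"],s["qvel"])
c=capture("wrist");im=c["pixels"];pickle.dump(c,open("w4.pkl","wb"))
h=cv2.cvtColor(im,cv2.COLOR_RGB2HSV)
m=((h[...,0]<14)&(h[...,1]>120)&(h[...,2]>45)).astype(np.uint8)
for k in cv2.findContours(m,cv2.RETR_EXTERNAL,cv2.CHAIN_APPROX_NONE)[0]:
    if cv2.contourArea(k)<150: continue
    a=cv2.approxPolyDP(k,3,True)[:,0]
    if 250<a[0,0]<460: print(a.tolist(),[toolpt(c,p,q,R,20).round(1).tolist()[:2] for q in a])
E
```

```text
calls needed 0.21
[-0.005, 0.0003, 0.0003, -0.0022, -0.0073, 0.1426]
[584.85 100.89 108.93] [ 0.27 -0.21  0.02] [ 0.    0.01  0.    0.01 -0.   -0.    0.  ]
[[311, 189], [300, 224], [304, 340], [307, 347], [324, 347], [326, 195], [324, 189]] [[49.0, -6.0], [31.5, -11.6], [-35.3, -10.8], [-40.0, -9.2], [-40.0, 0.4], [46.0, 1.3], [49.0, 0.3]]
[[379, 0], [339, 0], [315, 118], [315, 138], [351, 142]] [[143.7, 26.8], [142.8, 7.5], [83.3, -4.0], [73.7, -4.0], [71.9, 13.1]]
```

```bash
python3 - <<'E'
from h import *
np.set_printoptions(precision=1,suppress=True)
c=load("w4");p,R,_=cur();im=c["pixels"]
for r in (210,240,280,320,335):
    row=im[r,290:335].astype(int);print(r,row[:,0].tolist())
for px in [(304,340),(324,345),(325,240),(325,320),(304,320)]: print(px,toolpt(c,p,px,R,9.8),toolpt(c,p,px,R,30))
E
```

```text
210 [143, 143, 142, 145, 136, 120, 83, 64, 62, 61, 63, 56, 54, 62, 91, 106, 109, 108, 113, 109, 111, 111, 110, 112, 113, 107, 110, 110, 110, 109, 111, 111, 109, 106, 106, 85, 64, 50, 39, 44, 44, 45, 48, 44, 45]
240 [145, 144, 142, 141, 143, 136, 113, 82, 63, 64, 85, 115, 136, 147, 150, 149, 150, 152, 152, 156, 155, 155, 161, 159, 159, 160, 161, 160, 156, 155, 155, 154, 152, 150, 133, 104, 71, 49, 38, 33, 44, 42, 41, 36, 39]
280 [143, 145, 144, 142, 142, 143, 136, 117, 87, 64, 68, 81, 114, 142, 149, 149, 152, 154, 151, 153, 151, 153, 154, 157, 157, 158, 160, 161, 159, 159, 159, 155, 152, 150, 139, 116, 83, 52, 30, 25, 32, 25, 28, 27, 23]
320 [143, 143, 143, 144, 142, 141, 142, 144, 143, 141, 143, 146, 140, 140, 145, 152, 153, 152, 152, 154, 153, 151, 154, 150, 149, 148, 148, 145, 148, 147, 148, 149, 147, 148, 147, 127, 86, 45, 28, 25, 24, 26, 23, 25, 28]
335 [109, 107, 102, 104, 109, 108, 112, 106, 113, 123, 133, 134, 130, 122, 129, 144, 150, 156, 157, 156, 156, 157, 159, 157, 156, 155, 156, 152, 151, 150, 149, 150, 151, 151, 149, 128, 89, 56, 37, 39, 42, 41, 50, 59, 64]
(304, 340) [-29.2 -10.2   9.8] [-41.8 -11.4  30. ]
(324, 345) [-32.3   0.4   9.8] [-45.3   0.5  30. ]
(325, 240) [26.1  0.8  9.8] [20.1  0.9 30. ]
(325, 320) [-16.9   0.8   9.8] [-28.1   1.   30. ]
(304, 320) [-16.9 -10.    9.8] [-28.1 -11.1  30. ]
```

send_rows --commands '[-0.005,0,0,-0.002,-0.0155,0.0,0.46,-0.005,0,0,-0.002,-0.0155,0.04,0.46,-0.005,0,0,-0.002,-0.0155,0.08,0.46,-0.005,0,0,-0.002,-0.0155,0.12,0.46,-0.005,0,0,-0.002,-0.0155,0.143,0.46]'

```text
clock: 4.72
position: [558.5, 95.3, 72.0]
tool_rot: [-0.16, 0.622, 0.742, -0.191]
ft_force: [0.1, -0.4, -0.7]
grip_width: 50.6
grasp_force: 0.0
```

send_rows --commands '[0,0,0,0,0,0,0.46,0,0,0,0,0,0,0.6,0,0,0,0,0,0,0.7,0,0,0,0,0,0,0.75,0,0,0,0,0,0,0.78]' --force 10

```text
clock: 5.13
position: [559.8, 95.8, 73.4]
tool_rot: [-0.159, 0.622, 0.742, -0.19]
ft_force: [0.1, 0.6, -1.1]
grip_width: 28.2
grasp_force: 0.0
```

```bash
python3 - <<'E'
from h import *
np.set_printoptions(precision=2,suppress=True)
go(tilepose([526,89.8,10.9],10,72,0.2),10,.5,1)
p,R,s=cur();print(p,s["ft_force"],s["ft_torque"],s["grip_width"])
from plant import capture
c=capture("wrist");pickle.dump(c,open("w5.pkl","wb"));im=c["pixels"]
cv2.imwrite("pics/w5.png",cv2.resize(im[150:450,200:450],None,fx=2,fy=2)[:,:,::-1])
E
```

```text
calls needed 0.0
[-0.0004, 0.0003, 0.0003, -0.0001, 0.0001, -0.0024]
[559.79  95.77  73.38] [ 0.05  0.61 -1.14] [ 0.05 -0.54  0.02] 28.17508219212271
```

View pics/w5.png

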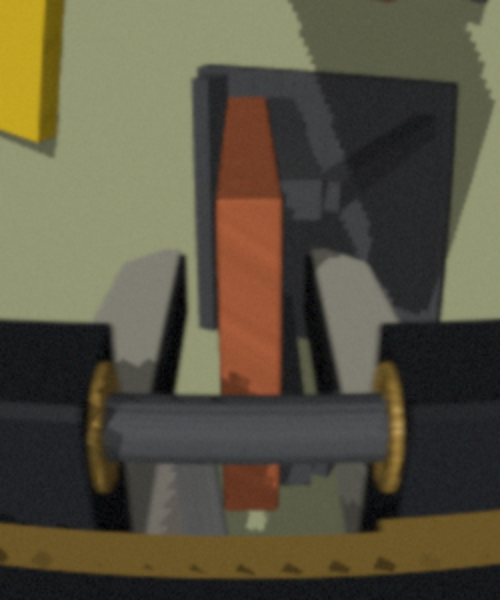

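The tile strip sits centred between the two fingers: crop x≈250, with fingers at 185 and 308. I close the gripper.

send_rows --commands '[0,0,0,0,0,0,0.82,0,0,0,0,0,0,0.86,0,0,0,0,0,0,0.9,0,0,0,0,0,0,0.95,0,0,0,0,0,0,1]' --force 20

```text
clock: 5.6
position: [559.3, 95.5, 72.7]
tool_rot: [-0.159, 0.622, 0.742, -0.191]
ft_force: [0.8, 1.5, -1.5]
grip_width: 12.0
grasp_force: 20.0
```

send_rows --commands '[0,0,0,0,0,0,1,0,0,0,0,0,0,1,0,0,0,0,0,0,1,0,0,0,0,0,0,1,0,0,0,0,0,0,1]' --force 25

```text
clock: 6.02
position: [559.1, 95.5, 72.8]
tool_rot: [-0.16, 0.622, 0.742, -0.191]
ft_force: [-0.8, 0.9, -1.6]
grip_width: 11.7
grasp_force: 25.0
```

```bash
python3 - <<'E'
from h import *
np.set_printoptions(precision=2,suppress=True)
p,R,s=cur();print(p,s["ft_force"],s["ft_torque"],s["grip_width"],s["grasp_force"])
a=(R.inv()*Rt(10,.5)).as_rotvec();print(a)
F=np.array([526,89.8,10.9]);d=R.inv().apply(F-p);print("foot in tool",d)
P1=p+R.apply([0,0,-110/1.])   # along axis 110 up
print(P1)
go(P1,10,.5,1)
E
```

```text
[559.08  95.47  72.83] [-0.82  0.87 -1.63] [ 0.06 -0.76  0.04] 11.665439201239693 24.99978393316269
[-0.  0.  0.]
foot in tool [ 0.25  0.44 70.44]
[611.27 104.82 169.21]
calls needed 0.53
[-0.0009, 0.0004, 0.0003, -0.0, -0.0, -0.3667]
```

send_rows --commands '[0,0,0,0,0,-0.04,1,0,0,0,0,0,-0.1,1,0,0,0,0,0,-0.18,1,0,0,0,0,0,-0.28,1,0,0,0,0,0,-0.37,1]'

```text
clock: 6.43
position: [612.1, 104.9, 171.4]
tool_rot: [-0.16, 0.622, 0.742, -0.191]
ft_force: [0.5, -0.2, -2.1]
grip_width: 11.9
grasp_force: 25.0
```

send_rows --commands '[0,0,0,0,0,0,1,0,0,0,0,0,0,1,0,0,0,0,0,0,1,0,0,0,0,0,0,1,0,0,0,0,0,0,1]'

```text
clock: 6.85
position: [610.7, 104.4, 168.8]
tool_rot: [-0.16, 0.622, 0.742, -0.192]
ft_force: [0.1, -0.4, -0.9]
grip_width: 11.9
grasp_force: 25.0
```

```bash
python3 - <<'E'
from h import *
from plant import capture
np.set_printoptions(precision=2,suppress=True)
p,R,s=cur();print(p,s["ft_force"],s["ft_torque"],s["grip_width"],s["grasp_force"])
c=capture("wrist");pickle.dump(c,open("w6.pkl","wb"));im=c["pixels"]
for c2 in (load("w5"),c):
  for x in (318,325,332):
    col=c2["pixels"][:,x].astype(int);print(x,col[225:260,0].tolist(),col[380:420,0].tolist())
r=[toolpt(c,p,px,R,-34.6) for px in [(308.5,249),(340,249),(312,404),(339,404)]];print(np.array(r))
e=go([550,40,230],5,0,1)
e=go([545,-150,220],16.8,0,1,e)
e=go([550.9,-301.4,195],16.8,0,1,e)
E
```

```text
[610.67 104.4  168.82] [ 0.15 -0.41 -0.95] [ 0.1  -0.72 -0.01] 11.948568476593325 24.99978393316269
318 [114, 112, 113, 112, 114, 116, 117, 114, 112, 113, 110, 108, 107, 107, 114, 118, 115, 116, 115, 113, 112, 109, 113, 121, 138, 159, 163, 159, 159, 158, 159, 160, 159, 163, 159] [58, 62, 81, 97, 102, 103, 104, 100, 99, 97, 97, 96, 97, 97, 97, 96, 99, 99, 100, 97, 98, 100, 103, 98, 98, 91, 88, 87, 86, 87, 87, 90, 90, 91, 88, 85, 88, 93, 104, 108]
325 [109, 112, 113, 112, 112, 113, 111, 114, 112, 109, 112, 115, 112, 110, 112, 112, 113, 110, 111, 112, 111, 107, 110, 117, 141, 159, 162, 155, 156, 154, 155, 159, 159, 157, 161] [53, 58, 78, 90, 96, 101, 99, 102, 103, 102, 98, 100, 97, 98, 94, 98, 97, 97, 99, 100, 102, 101, 98, 100, 104, 119, 132, 135, 141, 140, 143, 142, 144, 140, 125, 102, 93, 93, 102, 108]
332 [112, 113, 114, 111, 112, 117, 115, 113, 114, 112, 112, 109, 113, 112, 112, 111, 113, 117, 110, 111, 109, 111, 109, 117, 142, 160, 162, 158, 157, 153, 158, 156, 155, 155, 157] [57, 57, 79, 93, 101, 101, 104, 106, 109, 109, 110, 112, 107, 103, 98, 99, 98, 99, 95, 96, 97, 97, 101, 10
[... 708 characters left out ...]
93, 88, 85, 81, 85, 87, 83, 74, 78, 82, 82, 84, 89, 93, 97, 98, 98]
332 [104, 105, 106, 104, 104, 108, 106, 107, 106, 104, 103, 101, 105, 106, 107, 104, 103, 105, 105, 102, 101, 103, 104, 107, 124, 145, 152, 150, 148, 145, 144, 145, 147, 145, 145] [53, 56, 73, 88, 91, 93, 91, 88, 90, 89, 90, 93, 98, 97, 94, 94, 90, 92, 91, 90, 89, 90, 91, 96, 90, 87, 83, 82, 83, 82, 83, 84, 81, 82, 84, 82, 82, 86, 97, 102]
[[ 36.29  -5.35 -34.6 ]
 [ 36.28   5.7  -34.6 ]
 [-34.66  -4.99 -34.6 ]
 [-34.7    6.7  -34.6 ]]
calls needed 0.82
[-0.1608, 0.0075, 0.0276, -0.1763, -0.3062, -0.0626]
calls needed 0.92
[0.0, 0.0, -0.0656, -0.6295, -0.0718, 0.0333]
calls needed 0.74
[0.0, 0.0, 0.0, -0.4888, -0.127, 0.0833]
```

send_rows --commands '[-0.16,0.0075,0.0276,-0.176,-0.306,-0.063,1,-0.16,0.0075,0.0276,-0.176,-0.306,-0.063,1,-0.16,0.0075,0.0276,-0.176,-0.306,-0.063,1,-0.16,0.0075,0.0276,-0.176,-0.306,-0.063,1,-0.16,0.0075,0.0276,-0.176,-0.306,-0.063,1]'

```text
clock: 7.32
position: [545.7, 38.0, 232.0]
tool_rot: [0.001, 0.677, 0.736, -0.001]
ft_force: [-0.4, 0.9, -2.4]
grip_width: 11.8
grasp_force: 25.0
```

send_rows --commands '[0,0,-0.0656,-0.63,-0.072,0.033,1,0,0,-0.0656,-0.63,-0.072,0.033,1,0,0,-0.0656,-0.63,-0.072,0.033,1,0,0,-0.0656,-0.63,-0.072,0.033,1,0,0,-0.0656,-0.63,-0.072,0.033,1]'

```text
clock: 7.73
position: [543.5, -156.5, 219.8]
tool_rot: [-0.001, 0.599, 0.801, -0.002]
ft_force: [0.2, -1.2, -2.0]
grip_width: 11.8
grasp_force: 25.0
```

send_rows --commands '[0,0,0,-0.489,-0.127,0.083,1,0,0,0,-0.489,-0.127,0.083,1,0,0,0,-0.489,-0.127,0.083,1,0,0,0,-0.489,-0.127,0.083,1,0,0,0,-0.489,-0.127,0.083,1]'

```text
clock: 8.15
position: [547.5, -311.3, 192.9]
tool_rot: [-0.001, 0.601, 0.799, -0.004]
ft_force: [-0.7, -1.7, -1.6]
grip_width: 11.6
grasp_force: 25.0
```

send_rows --commands '[0,0,0,0,0,0,1,0,0,0,0,0,0,1,0,0,0,0,0,0,1,0,0,0,0,0,0,1,0,0,0,0,0,0,1]'

```text
clock: 8.57
position: [552.1, -299.5, 196.5]
tool_rot: [0.0, 0.595, 0.804, 0.001]
ft_force: [0.8, -0.4, -1.7]
grip_width: 12.0
grasp_force: 25.0
```

```bash
python3 - <<'E'
from h import *
np.set_printoptions(precision=2,suppress=True)
p,R,s=cur();print(p,s["ft_force"],s["ft_torque"],s["grip_width"],s["joint_positions"],s["qvel"])
e=go([550.65,-302.3,156],16.8,0,1)
E
```

```text
[ 552.13 -299.45  196.51] [ 0.81 -0.4  -1.73] [-0.09 -0.09  0.06] 12.03106804017324 [ 0.76  0.65 -0.51  1.52  0.35  1.06  0.46] [ 0.    0.    0.01 -0.    0.    0.    0.  ]
calls needed 0.2
[0.0003, -0.0002, 0.0008, -0.0077, -0.0076, 0.135]
```

send_rows --commands '[0,0,0.001,-0.008,-0.0075,0.03,1,0,0,0.001,-0.008,-0.0075,0.06,1,0,0,0.001,-0.008,-0.0075,0.09,1,0,0,0.001,-0.008,-0.0075,0.12,1,0,0,0.001,-0.008,-0.0075,0.135,1]'

```text
clock: 8.98
position: [549.1, -303.7, 153.2]
tool_rot: [-0.002, 0.597, 0.802, -0.0]
ft_force: [-0.3, -0.5, -1.3]
grip_width: 12.0
grasp_force: 25.0
```

send_rows --commands '[0,0,0,0,0,0,1,0,0,0,0,0,0,1,0,0,0,0,0,0,1,0,0,0,0,0,0,1,0,0,0,0,0,0,1]'

```text
clock: 9.4
position: [550.6, -304.1, 156.0]
tool_rot: [0.0, 0.598, 0.802, 0.001]
ft_force: [0.3, 0.3, -1.2]
grip_width: 12.0
grasp_force: 25.0
```

```bash
python3 - <<'E'
from h import *
from plant import capture
np.set_printoptions(precision=2,suppress=True)
P=[]
for i in range(4):
    p,R,s=cur();P.append(p);c=capture("scene")
print(np.array(P),s["ft_force"],s["ft_torque"])
pickle.dump(c,open("s2.pkl","wb"));im=c["pixels"]
d=capture("side")["pixels"]
a=cv2.resize(im[280:420,140:270],None,fx=3.2,fy=3.2,interpolation=cv2.INTER_CUBIC)[:448,:416]
b=cv2.resize(d[170:270,330:420],None,fx=4.2,fy=4.2,interpolation=cv2.INTER_CUBIC)[:420,:378]
cv=np.zeros((450,800,3),np.uint8);cv[:a.shape[0],:a.shape[1]]=a;cv[:b.shape[0],420:420+b.shape[1]]=b
cv2.imwrite("pics/s2.png",cv[:,:,::-1])
# predicted foot corners in scene
p=np.mean(P,0)
for z in (70.4,):
    for u in [(36.8,-5.5),(36.8,6.5),(-35.2,-5.5),(-35.2,6.5)]: print(u,proj(c,p+R.apply([*u,z])))
E
```

```text
[[ 550.6  -304.08  156.05]
 [ 550.52 -304.11  155.99]
 [ 550.43 -304.1   155.88]
 [ 550.38 -304.07  155.81]] [-0.88 -0.16 -1.08] [-0.01 -0.1  -0.05]
(36.8, -5.5) [203.68 329.4 ]
(36.8, 6.5) [209.78 330.97]
(-35.2, -5.5) [183.24 361.54]
(-35.2, 6.5) [189.65 363.32]
```

View pics/s2.png

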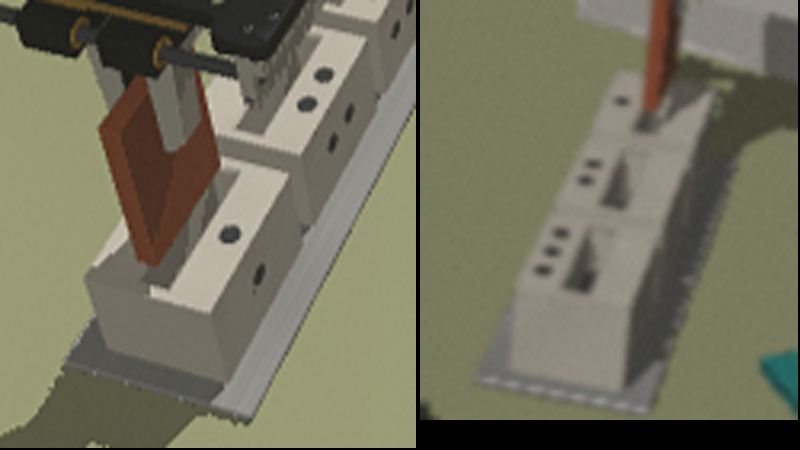

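Scene crop: the tile's lower corner is at pixel (187.6,362.8), predicted (186.4,362.4). It hangs straight over the 1-pip slot. I correct 1.8 mm along y and lower it slowly.

```bash
python3 - <<'E'
from h import *
e=go([550.05,-302.3,138],16.8,0,1)
E
```

```text
calls needed 0.09
[0.0002, -0.0001, -0.001, 0.0058, 0.0009, 0.0589]
```

send_rows --commands '[0,0,-0.001,0.006,0.001,0.02,1,0,0,-0.001,0.006,0.001,0.035,1,0,0,-0.001,0.006,0.001,0.045,1,0,0,-0.001,0.006,0.001,0.053,1,0,0,-0.001,0.006,0.001,0.06,1]'

```text
clock: 10.07
position: [549.8, -302.2, 136.9]
tool_rot: [-0.0, 0.596, 0.803, 0.0]
ft_force: [0.8, 0.3, -2.0]
grip_width: 12.2
grasp_force: 25.0
```

send_rows --commands '[0,0,0,0,0,0.008,1,0,0,0,0,0,0.016,1,0,0,0,0,0,0.024,1,0,0,0,0,0,0.032,1,0,0,0,0,0,0.032,1]'

```text
clock: 10.48
position: [549.7, -302.1, 127.3]
tool_rot: [-0.001, 0.596, 0.803, 0.0]
ft_force: [-0.3, -0.1, -3.1]
grip_width: 11.9
grasp_force: 25.0
```

```bash
python3 - <<'E'
from h import *
np.set_printoptions(precision=2,suppress=True)
p,R,s=cur();print(p,s["ft_force"],s["ft_torque"],s["grip_width"])
e=go([550.05,-302.3,p[2]-10],16.8,0,1)
E
```

```text
[ 549.69 -302.13  127.3 ] [-0.27 -0.06 -3.14] [-0.01 -0.11  0.02] 11.852615959525735
calls needed 0.05
[-0.0001, -0.0004, -0.0, -0.0009, 0.001, 0.0333]
```

send_rows --commands '[0,0,0,0,0,0.01,1,0,0,0,0,0,0.02,1,0,0,0,0,0,0.03,1,0,0,0,0,0,0.04,1,0,0,0,0,0,0.047,1]'

```text
clock: 10.9
position: [549.8, -302.1, 113.3]
tool_rot: [-0.0, 0.596, 0.803, 0.0]
ft_force: [-0.5, 0.0, -1.4]
grip_width: 11.7
grasp_force: 25.0
```

send_rows --commands '[0,0,0,0,0,0.005,1,0,0,0,0,0,0.01,1,0,0,0,0,0,0.015,1,0,0,0,0,0,0.02,1,0,0,0,0,0,0.02,1]'

```text
clock: 11.32
position: [549.8, -302.1, 107.5]
tool_rot: [-0.0, 0.596, 0.803, 0.0]
ft_force: [0.9, -0.1, -2.3]
grip_width: 11.8
grasp_force: 25.0
```

send_rows --commands '[0,0,0,0,0,0.004,1,0,0,0,0,0,0.008,1,0,0,0,0,0,0.012,1,0,0,0,0,0,0.012,1,0,0,0,0,0,0.012,1]'

```text
clock: 11.73
position: [550.0, -302.2, 104.1]
tool_rot: [-0.0, 0.596, 0.803, 0.0]
ft_force: [0.2, 0.3, -1.4]
grip_width: 12.0
grasp_force: 25.0
```

send_rows --commands '[0,0,0,0,0,0.004,1,0,0,0,0,0,0.008,1,0,0,0,0,0,0.012,1,0,0,0,0,0,0.016,1,0,0,0,0,0,0.016,1]'

```text
clock: 12.15
position: [549.8, -302.1, 99.0]
tool_rot: [-0.0, 0.596, 0.803, 0.0]
ft_force: [0.4, 0.4, -2.0]
grip_width: 11.8
grasp_force: 25.0
```

send_rows --commands '[0,0,0,0,0,0.004,1,0,0,0,0,0,0.008,1,0,0,0,0,0,0.012,1,0,0,0,0,0,0.012,1,0,0,0,0,0,0.012,1]'

```text
clock: 12.57
position: [550.0, -302.1, 95.7]
tool_rot: [-0.0, 0.596, 0.803, 0.0]
ft_force: [0.7, 0.2, -1.8]
grip_width: 11.9
grasp_force: 25.0
```

send_rows --commands '[0,0,0,0,0,0.004,1,0,0,0,0,0,0.008,1,0,0,0,0,0,0.012,1,0,0,0,0,0,0.012,1,0,0,0,0,0,0.012,1]'

```text
clock: 12.98
position: [550.3, -302.2, 92.7]
tool_rot: [0.0, 0.596, 0.803, 0.0]
ft_force: [0.1, 0.4, 1.6]
grip_width: 11.9
grasp_force: 25.0
```

send_rows --commands '[0,0,0,0,0,0.004,1,0,0,0,0,0,0.008,1,0,0,0,0,0,0.01,1,0,0,0,0,0,0.01,1,0,0,0,0,0,0.01,1]'

```text
clock: 13.4
position: [550.3, -302.2, 90.3]
tool_rot: [0.0, 0.596, 0.803, 0.0]
ft_force: [-1.5, 0.8, 7.2]
grip_width: 12.0
grasp_force: 25.0
```

send_rows --commands '[0,0,0,0,0,-0.004,1,0,0,0,0,0,-0.009,1,0,0,0,0,0,-0.009,1,0,0,0,0,0,-0.009,1,0,0,0,0,0,-0.009,1]' --force 12

```text
clock: 13.82
position: [550.3, -302.3, 92.0]
tool_rot: [0.0, 0.596, 0.803, 0.0]
ft_force: [-0.2, 0.1, 3.3]
grip_width: 11.9
grasp_force: 12.0
```

send_rows --commands '[0,0,0,0,0,0,0.86,0,0,0,0,0,0,0.84,0,0,0,0,0,0,0.8,0,0,0,0,0,0,0.7,0,0,0,0,0,0,0.6]'

```text
clock: 14.23
position: [549.9, -302.1, 91.5]
tool_rot: [-0.0, 0.596, 0.803, 0.0]
ft_force: [0.2, 0.5, 0.6]
grip_width: 27.2
grasp_force: 0.0
```

```bash
python3 - <<'E'
from h import *
np.set_printoptions(precision=2,suppress=True)
p,R,s=cur();print(p,s["ft_force"],s["grip_width"])
from plant import capture
c=capture("wrist");pickle.dump(c,open("w7.pkl","wb"));im=c["pixels"]
h=cv2.cvtColor(im,cv2.COLOR_RGB2HSV)
m=((h[...,0]<14)&(h[...,1]>120)&(h[...,2]>45)).astype(np.uint8)
for k in cv2.findContours(m,cv2.RETR_EXTERNAL,cv2.CHAIN_APPROX_NONE)[0]:
    a=cv2.approxPolyDP(k,3,True)[:,0]
    if cv2.contourArea(k)>150: print(a.tolist(),[toolpt(c,p,q,R,-34.6).round(1).tolist()[:2] for q in a])
E
```

```text
[ 549.92 -302.07   91.54] [0.21 0.5  0.58] 27.173317520291857
[[310, 382], [310, 407], [335, 408], [337, 383]] [[-22.3, -5.4], [-36.7, -5.7], [-37.3, 5.3], [-22.8, 5.8]]
[[313, 206], [307, 252], [309, 347], [338, 345], [339, 245], [333, 207]] [[51.6, -3.4], [35.1, -5.6], [-4.4, -5.5], [-3.5, 5.9], [37.7, 5.6], [51.2, 3.4]]
```

```bash
python3 - <<'E'
from h import *
p,R,s=cur()
e=go([p[0],p[1],205],16.8,0,1)
e=go([530,310,330],6,0,4,e)
E
```

```text
calls needed 0.55
[0.0001, -0.0003, 0.0, 0.0003, 0.0001, -0.3779]
calls needed 3.01
[0.0, 0.0, 0.015, 0.4931, 0.1315, -0.1042]
[0.0, 0.0, 0.015, 0.4988, 0.1082, -0.1042]
[0.0, 0.0, 0.015, 0.5033, 0.0846, -0.1042]
[0.0, 0.0, 0.015, 0.5068, 0.0607, -0.1042]
```

send_rows --commands '[0,0,0,0,0,-0.05,0.5,0,0,0,0,0,-0.12,0.5,0,0,0,0,0,-0.22,0.5,0,0,0,0,0,-0.32,0.46,0,0,0,0,0,-0.378,0.46]'

```text
clock: 14.7
position: [551.4, -302.4, 208.7]
tool_rot: [0.002, 0.596, 0.803, 0.001]
ft_force: [-0.2, -0.6, -0.5]
grip_width: 50.0
grasp_force: 0.0
```

send_rows --commands '[0,0,0.015,0.493,0.131,-0.104,0.46,0,0,0.015,0.493,0.131,-0.104,0.46,0,0,0.015,0.493,0.131,-0.104,0.46,0,0,0.015,0.493,0.131,-0.104,0.46,0,0,0.015,0.493,0.131,-0.104,0.46]'

```text
clock: 15.12
position: [546.0, -139.2, 239.2]
tool_rot: [0.0, 0.61, 0.793, 0.004]
ft_force: [0.7, 0.5, 0.5]
grip_width: 50.3
grasp_force: 0.0
```

send_rows --commands '[0,0,0.015,0.499,0.108,-0.104,0.46,0,0,0.015,0.499,0.108,-0.104,0.46,0,0,0.015,0.499,0.108,-0.104,0.46,0,0,0.015,0.499,0.108,-0.104,0.46,0,0,0.015,0.499,0.108,-0.104,0.46]'

```text
clock: 15.53
position: [539.7, 13.5, 270.2]
tool_rot: [-0.0, 0.628, 0.778, 0.004]
ft_force: [-0.2, 0.6, 0.3]
grip_width: 50.1
grasp_force: 0.0
```

send_rows --commands '[0,0,0.015,0.503,0.085,-0.104,0.46,0,0,0.015,0.503,0.085,-0.104,0.46,0,0,0.015,0.503,0.085,-0.104,0.46,0,0,0.015,0.503,0.085,-0.104,0.46,0,0,0.015,0.503,0.085,-0.104,0.46]'

```text
clock: 15.95
position: [533.5, 166.1, 301.1]
tool_rot: [-0.002, 0.647, 0.763, 0.004]
ft_force: [0.3, 0.2, 0.5]
grip_width: 50.1
grasp_force: 0.0
```

send_rows --commands '[0,0,0.015,0.507,0.061,-0.104,0.46,0,0,0.015,0.507,0.061,-0.104,0.46,0,0,0.015,0.507,0.061,-0.104,0.46,0,0,0.015,0.507,0.061,-0.104,0.46,0,0,0.015,0.507,0.061,-0.104,0.46]'

```text
clock: 16.37
position: [527.3, 318.0, 331.3]
tool_rot: [-0.003, 0.665, 0.747, 0.003]
ft_force: [-0.8, 1.3, -0.2]
grip_width: 50.0
grasp_force: 0.0
```

send_rows --commands '[0,0,0,0,0,0,0.46,0,0,0,0,0,0,0.46,0,0,0,0,0,0,0.46,0,0,0,0,0,0,0.46,0,0,0,0,0,0,0.46]'

```text
clock: 16.78
position: [530.8, 307.9, 330.4]
tool_rot: [0.0, 0.67, 0.742, -0.0]
ft_force: [-0.5, -0.1, -0.6]
grip_width: 50.5
grasp_force: 0.0
```

```bash
cat >> h.py <<'E'
def tmask(im,smooth=True):
    h=cv2.cvtColor(im,cv2.COLOR_RGB2HSV);return ((h[...,0]<14)&(h[...,1]>120)&(h[...,2]>45)).astype(np.uint8)
def strip(c,n=8):
    """bright top strip of tiles: contours split by brightness"""
    im=c["pixels"];m=tmask(im);out=[]
    for k in cv2.findContours(m,cv2.RETR_EXTERNAL,cv2.CHAIN_APPROX_NONE)[0]:
        if cv2.contourArea(k)>150: out.append((cv2.contourArea(k),cv2.approxPolyDP(k,2.5,True)[:,0].tolist()))
    return out
E
python3 - <<'E'
from h import *
from plant import capture
p,R,s=cur();print(p)
c=capture("wrist");pickle.dump(c,open("w8.pkl","wb"));im=c["pixels"]
for o in strip(c):print(o)
cv2.imwrite("pics/w8.png",cv2.resize(im[0:350,220:520],None,fx=1.7,fy=1.7,interpolation=cv2.INTER_CUBIC)[:,:,::-1])
E
```

```text
[530.7703274  307.92428529 330.36337867]
(618.0, [[43, 292], [30, 284], [15, 283], [3, 295], [2, 311], [14, 308], [37, 292]])
(4509.5, [[310, 233], [304, 282], [367, 338], [374, 336], [378, 322], [373, 307], [373, 290], [378, 272], [318, 233]])
(4424.5, [[378, 99], [311, 112], [317, 166], [385, 169]])
```

View pics/w8.png

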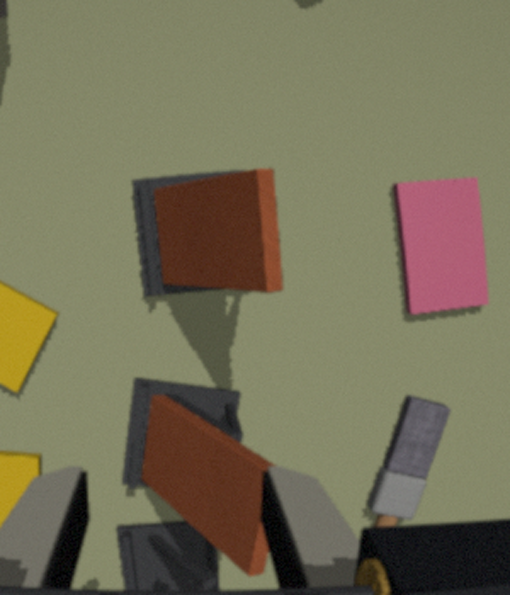

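Middle tile top: back corners (380,99) and (386,171), front (371,101) and (376,170). The tall tile sits below it, partly behind a finger, and the pink look-alike is off at right.

```bash
python3 - <<'E'
from h import *
np.set_printoptions(precision=1,suppress=True)
c=load("w8")
def edge(a,b,z):
    A=wonz(c,a,z);B=wonz(c,b,z);w=A-B;return (A+B)/2,np.linalg.norm(w),np.degrees(np.arctan2(w[1],w[0]))-90
h=130;z=10.9+h*np.cos(.5)
b=edge((380,99.4),(386.5,170.6),z-2.9);f=edge((371.2,100.6),(375.9,170),z+2.9);o=edge((310.6,110.6),(315.9,166.5),20)
print("back",*b,"front",*f,"lowfront@z20",*o)
ps=np.radians(np.mean([b[2],f[2],o[2]]));n=np.array([np.cos(ps),np.sin(ps),0]);m=(b[0]+f[0])/2
F=m-n*h*np.sin(.5);F[2]=10.9;print("foot",F,"yaw",np.degrees(ps),"lowexp",m-n*(h*np.sin(.5)+5.3)+n*6.2*np.tan(.5))
F=(F+ (o[0]+n*1.9))/2;F[2]=10.9;print(F)
e=go(tilepose(F,np.degrees(ps),205),np.degrees(ps),.5,2)
E
```

```text
back [582.8 387.9 122.1] 71.33953060655469 11.998135195382844 front [572.4 386.3 127.9] 68.150825609099 10.482814435524915 lowfront@z20 [512.3 374.5  20. ] 71.02517189177027 11.036510558190201
foot [516.4 375.1  10.9] yaw 11.17248672969932 lowexp [514.5 374.7 125. ]
[515.3 374.9  10.9]
calls needed 0.88
[0.0796, -0.0037, -0.0144, 0.1281, 0.149, 0.2328]
[0.0796, -0.0037, -0.0144, 0.1225, 0.2074, 0.1865]
```

send_rows --commands '[0.08,-0.0037,-0.0145,0.128,0.149,0.233,0.46,0.08,-0.0037,-0.0145,0.128,0.149,0.233,0.46,0.08,-0.0037,-0.0145,0.128,0.149,0.233,0.46,0.08,-0.0037,-0.0145,0.128,0.149,0.233,0.46,0.08,-0.0037,-0.0145,0.128,0.149,0.233,0.46]'

```text
clock: 17.25
position: [570.7, 352.5, 257.1]
tool_rot: [-0.081, 0.647, 0.752, -0.099]
ft_force: [-0.7, -0.1, 1.2]
grip_width: 50.5
grasp_force: 0.0
```

send_rows --commands '[0.08,-0.0037,-0.0145,0.1225,0.207,0.187,0.46,0.08,-0.0037,-0.0145,0.1225,0.207,0.187,0.46,0.08,-0.0037,-0.0145,0.1225,0.207,0.187,0.46,0.08,-0.0037,-0.0145,0.1225,0.207,0.187,0.46,0.08,-0.0037,-0.0145,0.1225,0.207,0.187,0.46]'

```text
clock: 17.67
position: [609.9, 396.5, 189.9]
tool_rot: [-0.158, 0.613, 0.749, -0.193]
ft_force: [-0.6, -0.3, -0.3]
grip_width: 49.9
grasp_force: 0.0
```

send_rows --commands '[0,0,0,0,0,0,0.46,0,0,0,0,0,0,0.46,0,0,0,0,0,0,0.46,0,0,0,0,0,0,0.46,0,0,0,0,0,0,0.46]'

```text
clock: 18.08
position: [611.0, 395.3, 194.5]
tool_rot: [-0.157, 0.614, 0.75, -0.19]
ft_force: [-0.3, -0.0, 0.2]
grip_width: 50.4
grasp_force: 0.0
```

```bash
python3 - <<'E'
from h import *
from plant import capture
np.set_printoptions(precision=2,suppress=True)
p,R,s=cur();print(p,s["joint_positions"],s["qvel"])
F=np.array([515.8,375,10.9])
go(tilepose(F,11.2,150),11.2,.5,1)
c=capture("wrist");pickle.dump(c,open("w9.pkl","wb"));im=c["pixels"]
sT=(p-F)@R.apply([0,0,-1]);print("s",sT,"foot",R.inv().apply(F-p))
for o in strip(c):
    print(o[1],[toolpt(c,p,q,R,sT-130).round(1).tolist()[:2] for q in o[1]])
E
```

```text
[611.04 395.32 194.51] [-0.44  1.14 -0.47  0.51  0.19  1.98 -0.51] [-0.    0.03  0.    0.    0.   -0.   -0.  ]
calls needed 0.28
[0.0006, -0.0003, 0.0009, -0.005, 0.0082, 0.1927]
s 207.8134350324359 foot [ -1.64   2.18 207.81]
[[294, 383], [291, 416], [312, 417], [313, 383]] [[-113.0, -23.1], [-150.4, -27.2], [-151.2, -9.3], [-112.7, -7.9]]
[[307, 315], [300, 346], [313, 347], [316, 317]] [[-50.2, -11.5], [-76.9, -17.2], [-77.7, -7.5], [-51.8, -5.1]]
[[67, 288], [54, 294], [61, 300], [64, 317], [71, 328], [71, 324], [84, 323], [86, 316], [77, 296]] [[-36.7, -214.2], [-43.5, -232.2], [-48.7, -225.2], [-65.4, -227.2], [-75.9, -222.3], [-71.7, -220.8], [-68.9, -204.6], [-61.7, -200.1], [-43.4, -204.7]]
[[84, 262], [78, 269], [77, 285], [95, 310], [93, 313], [101, 316], [115, 300], [99, 270]] [[-12.8, -188.8], [-19.0, -196.8], [-33.2, -201.8], [-55.0, -188.3], [-58.0, -191.3], [-60.1, -183.3], [-44.2, -164.9], [-19.0, -174.8]]
[[327, 175], [319, 177], [320, 297], [335, 298], [337, 197], [332, 178]] [[49.1, 2.5], [47.8, -2.6], [-35.8, -2.1], [-36.6, 8.4], [34.8, 9.0], [47.2, 5.7]]
```

send_rows --commands '[0,0,0.001,-0.0023,0.0107,0.05,0.46,0,0,0.001,-0.0023,0.0107,0.1,0.46,0,0,0.001,-0.0023,0.0107,0.15,0.46,0,0,0.001,-0.0023,0.0107,0.19,0.46,0,0,0.001,-0.0023,0.0107,0.22,0.46]'

```text
clock: 18.55
position: [581.6, 388.6, 130.7]
tool_rot: [-0.158, 0.615, 0.748, -0.193]
ft_force: [0.1, 1.4, -0.9]
grip_width: 50.2
grasp_force: 0.0
```

send_rows --commands '[0,0,0,0,0,0,0.46,0,0,0,0,0,0,0.46,0,0,0,0,0,0,0.46,0,0,0,0,0,0,0.46,0,0,0,0,0,0,0.46]'

```text
clock: 18.97
position: [582.9, 389.6, 131.9]
tool_rot: [-0.157, 0.615, 0.748, -0.192]
ft_force: [-0.2, 0.0, 0.4]
grip_width: 50.3
grasp_force: 0.0
```

```bash
python3 - <<'E'
from h import *
from plant import capture
np.set_printoptions(precision=2,suppress=True)
p,R,s=cur();print(p,s["joint_positions"],s["ft_force"])
F=np.array([515.8,375,10.9])
go(tilepose(F,11.2,96),11.2,.5,1)
c=capture("wrist");pickle.dump(c,open("w9.pkl","wb"))
sT=(p-F)@R.apply([0,0,-1]);print("s",sT,"foot",R.inv().apply(F-p))
for o in strip(c):
    if 290<o[1][0][0]<350:print(o[1],[toolpt(c,p,q,R,sT-130).round(1).tolist()[:2] for q in o[1]])
E
```

```text
[582.93 389.56 131.94] [-0.4   1.11 -0.48  0.78  0.18  1.75 -0.54] [-0.19  0.01  0.44]
calls needed 0.21
[-0.0004, -0.0001, -0.0003, -0.0042, -0.0073, 0.1438]
s 139.15219384284677 foot [ -1.29  -2.08 139.15]
[[309, 383], [292, 383], [287, 416], [308, 416]] [[-57.7, -8.0], [-57.9, -17.7], [-84.5, -21.8], [-84.1, -9.2]]
[[314, 185], [307, 223], [311, 347], [331, 347], [333, 225], [328, 187]] [[52.6, -4.3], [34.7, -7.6], [-32.9, -6.5], [-32.8, 4.1], [33.8, 4.5], [51.6, 2.1]]
```

send_rows --commands '[0,0,0,-0.0042,-0.0045,0.03,0.5,0,0,0,-0.0042,-0.0045,0.07,0.5,0,0,0,-0.0042,-0.0045,0.11,0.5,0,0,0,-0.0042,-0.0045,0.143,0.5,0,0,0,-0.0042,-0.0045,0.143,0.55]'

```text
clock: 19.43
position: [559.9, 383.1, 92.8]
tool_rot: [-0.158, 0.615, 0.748, -0.194]
ft_force: [-0.5, -0.2, -0.3]
grip_width: 44.0
grasp_force: 0.0
```

send_rows --commands '[0,0,0,0,0,0,0.65,0,0,0,0,0,0,0.75,0,0,0,0,0,0,0.8,0,0,0,0,0,0,0.84,0,0,0,0,0,0,0.88]' --force 15

```text
clock: 19.85
position: [561.6, 384.0, 94.8]
tool_rot: [-0.157, 0.615, 0.748, -0.192]
ft_force: [0.0, 0.2, 0.6]
grip_width: 13.8
grasp_force: 0.0
```

send_rows --commands '[0,0,0,0,0,0,0.95,0,0,0,0,0,0,1,0,0,0,0,0,0,1,0,0,0,0,0,0,1,0,0,0,0,0,0,1]' --force 25

```text
clock: 20.27
position: [561.5, 384.0, 94.7]
tool_rot: [-0.158, 0.615, 0.748, -0.192]
ft_force: [0.7, 0.6, 1.8]
grip_width: 12.1
grasp_force: 25.0
```

```bash
python3 - <<'E'
from h import *
from plant import capture
np.set_printoptions(precision=2,suppress=True)
p,R,s=cur();print(p,s["joint_positions"],s["ft_force"],s["ft_torque"],s["grip_width"],s["grasp_force"])
F=np.array([515.8,375,10.9])
c=capture("wrist");pickle.dump(c,open("w10.pkl","wb"))
sT=(p-F)@R.apply([0,0,-1]);print("s",sT,"foot",R.inv().apply(F-p))
for o in strip(c):
    if 290<o[1][0][0]<350:print(o[1],[toolpt(c,p,q,R,sT-130).round(1).tolist()[:2] for q in o[1]])
E
```

```text
[561.54 383.96  94.66] [-0.38  1.1  -0.48  0.93  0.18  1.63 -0.55] [0.71 0.56 1.83] [ 0.17 -0.55  0.01] 12.06857463248463 24.99896675348282
s 95.8476677547931 foot [ 0.08 -0.57 95.85]
[[336, 383], [303, 383], [300, 416], [309, 417], [311, 405], [335, 404]] [[-23.0, 5.2], [-23.0, -8.6], [-42.7, -10.5], [-43.2, -6.5], [-35.7, -5.5], [-35.1, 5.0]]
[[314, 192], [306, 249], [307, 339], [310, 347], [333, 347], [338, 343], [338, 238], [331, 193]] [[56.4, -3.3], [36.1, -6.2], [-0.8, -6.5], [-4.6, -5.4], [-4.6, 3.7], [-2.7, 5.6], [40.1, 5.0], [56.0, 2.4]]
```

```bash
python3 - <<'E'
from h import *
p,R,s=cur()
e=go(p+R.apply([0,0,-100]),11.2,.5,1)
e=go([545,375,262],11.2,0,1,e)
e=go([518.9,-196.3,275],16.8,0,4,e)
e=go([518.9,-196.3,190],16.8,0,1,e)
E
```

```text
calls needed 0.48
[-0.0006, -0.0, -0.0003, -0.0, -0.0, -0.3333]
calls needed 0.8
[-0.1592, -0.0, 0.0, -0.0185, -0.3206, -0.1275]
calls needed 2.75
[0.0, 0.0, -0.0078, -0.4628, -0.1138, -0.0108]
[0.0, 0.0, -0.0078, -0.4599, -0.1251, -0.0108]
[0.0, 0.0, -0.0078, -0.4567, -0.1363, -0.0108]
[0.0, 0.0, -0.0078, -0.4532, -0.1474, -0.0108]
calls needed 0.41
[0.0, 0.0, 0.0, 0.0, 0.0, 0.2833]
```

send_rows --commands '[0,0,0,0,0,-0.03,1,0,0,0,0,0,-0.09,1,0,0,0,0,0,-0.17,1,0,0,0,0,0,-0.26,1,0,0,0,0,0,-0.333,1]'

```text
clock: 20.73
position: [609.0, 392.8, 182.3]
tool_rot: [-0.157, 0.615, 0.748, -0.193]
ft_force: [0.1, -0.5, -3.0]
grip_width: 11.9
grasp_force: 25.0
```

send_rows --commands '[-0.159,0,0,-0.0185,-0.32,-0.128,1,-0.159,0,0,-0.0185,-0.32,-0.128,1,-0.159,0,0,-0.0185,-0.32,-0.128,1,-0.159,0,0,-0.0185,-0.32,-0.128,1,-0.159,0,0,-0.0185,-0.32,-0.128,1]'

```text
clock: 21.15
position: [542.3, 376.7, 266.3]
tool_rot: [0.001, 0.633, 0.774, 0.003]
ft_force: [0.2, 1.0, -2.7]
grip_width: 12.0
grasp_force: 25.0
```

send_rows --commands '[0,0,-0.008,-0.463,-0.114,-0.011,1,0,0,-0.008,-0.463,-0.114,-0.011,1,0,0,-0.008,-0.463,-0.114,-0.011,1,0,0,-0.008,-0.463,-0.114,-0.011,1,0,0,-0.008,-0.463,-0.114,-0.011,1]'

```text
clock: 21.57
position: [539.1, 223.7, 264.2]
tool_rot: [0.001, 0.629, 0.777, -0.005]
ft_force: [-0.4, -1.3, -3.7]
grip_width: 11.8
grasp_force: 25.0
```

send_rows --commands '[0,0,-0.008,-0.46,-0.125,-0.011,1,0,0,-0.008,-0.46,-0.125,-0.011,1,0,0,-0.008,-0.46,-0.125,-0.011,1,0,0,-0.008,-0.46,-0.125,-0.011,1,0,0,-0.008,-0.46,-0.125,-0.011,1]'

```text
clock: 21.98
position: [531.7, 82.3, 267.6]
tool_rot: [-0.0, 0.619, 0.785, -0.005]
ft_force: [0.5, 0.2, -3.0]
grip_width: 12.3
grasp_force: 25.0
```

send_rows --commands '[0,0,-0.008,-0.457,-0.136,-0.011,1,0,0,-0.008,-0.457,-0.136,-0.011,1,0,0,-0.008,-0.457,-0.136,-0.011,1,0,0,-0.008,-0.457,-0.136,-0.011,1,0,0,-0.008,-0.457,-0.136,-0.011,1]'

```text
clock: 22.4
position: [525.1, -59.5, 271.2]
tool_rot: [-0.001, 0.609, 0.793, -0.004]
ft_force: [-1.3, 0.3, -2.6]
grip_width: 11.7
grasp_force: 25.0
```

send_rows --commands '[0,0,-0.008,-0.453,-0.147,-0.011,1,0,0,-0.008,-0.453,-0.147,-0.011,1,0,0,-0.008,-0.453,-0.147,-0.011,1,0,0,-0.008,-0.453,-0.147,-0.011,1,0,0,-0.008,-0.453,-0.147,-0.011,1]'

```text
clock: 22.82
position: [518.8, -201.5, 274.6]
tool_rot: [-0.001, 0.598, 0.801, -0.003]
ft_force: [0.6, -0.2, -2.9]
grip_width: 11.4
grasp_force: 25.0
```

send_rows --commands '[0,0,0,0,0,0.08,1,0,0,0,0,0,0.16,1,0,0,0,0,0,0.24,1,0,0,0,0,0,0.26,1,0,0,0,0,0,0.26,1]'

```text
clock: 23.23
position: [518.5, -193.5, 195.8]
tool_rot: [-0.004, 0.594, 0.805, -0.001]
ft_force: [0.5, -0.2, -1.3]
grip_width: 12.2
grasp_force: 25.0
```

```bash
python3 - <<'E'
from h import *
from plant import capture
np.set_printoptions(precision=2,suppress=True)
p,R,s=cur();print(p,s["ft_force"],s["ft_torque"],s["grip_width"],s["qvel"])
c=capture("wrist");pickle.dump(c,open("w11.pkl","wb"))
for o in strip(c):
    if 290<o[1][0][0]<350:print(o[1],[toolpt(c,p,q,R,-34.2).round(1).tolist()[:2] for q in o[1]])
go([518.9,-196.3,173],16.8,0,1)
E
```

```text
[ 518.48 -193.48  195.81] [ 0.51 -0.19 -1.29] [-0.   -0.09 -0.01] 12.189591002778206 [ 0.01 -0.04 -0.01 -0.06 -0.    0.02  0.01]
[[335, 383], [310, 383], [309, 397], [315, 417], [327, 417], [328, 406], [335, 403]] [[-23.1, 5.0], [-23.1, -5.4], [-31.0, -6.0], [-43.3, -3.5], [-43.3, 1.8], [-36.4, 2.2], [-34.6, 5.2]]
[[320, 191], [314, 193], [306, 251], [307, 343], [309, 347], [335, 347], [339, 313], [338, 249], [331, 194]] [[56.7, -1.0], [56.0, -3.0], [35.3, -6.0], [-2.8, -6.3], [-4.7, -5.5], [-4.7, 4.7], [10.7, 6.0], [36.1, 5.3], [55.7, 2.7]]
calls needed 0.12
[-0.0012, -0.0006, 0.0017, -0.0061, -0.0045, 0.0817]
```

send_rows --commands '[0,0,0.001,-0.007,-0.002,0.02,1,0,0,0.001,-0.007,-0.002,0.04,1,0,0,0.001,-0.007,-0.002,0.06,1,0,0,0.001,-0.007,-0.002,0.075,1,0,0,0.001,-0.007,-0.002,0.075,1]'

```text
clock: 23.7
position: [518.6, -198.6, 174.4]
tool_rot: [-0.002, 0.597, 0.802, -0.002]
ft_force: [-0.5, 0.3, -2.7]
grip_width: 12.0
grasp_force: 25.0
```

send_rows --commands '[0,0,0,0,0,0,1,0,0,0,0,0,0,1,0,0,0,0,0,0,1,0,0,0,0,0,0,1,0,0,0,0,0,0,1]'

```text
clock: 24.12
position: [519.4, -198.6, 175.6]
tool_rot: [-0.001, 0.597, 0.803, -0.001]
ft_force: [-0.8, 0.2, -3.1]
grip_width: 11.6
grasp_force: 25.0
```

```bash
python3 - <<'E'
from h import *
np.set_printoptions(precision=2,suppress=True)
p,R,s=cur();print(p,s["ft_force"],s["qvel"])
go([518.9,-196.3,154],16.8,0,1)
E
```

```text
[ 519.45 -198.65  175.58] [-0.82  0.19 -3.13] [ 0.  0.  0.  0. -0.  0.  0.]
calls needed 0.1
[-0.0009, 0.0002, -0.0003, 0.0081, 0.0007, 0.0719]
```

send_rows --commands '[0,0,0,0.008,0.0007,0.0,1,0,0,0,0.008,0.0007,0.01,1,0,0,0,0.008,0.0007,0.02,1,0,0,0,0.008,0.0007,0.03,1,0,0,0,0.008,0.0007,0.037,1]'

```text
clock: 24.53
position: [518.5, -196.2, 163.6]
tool_rot: [-0.001, 0.597, 0.803, -0.002]
ft_force: [0.1, 0.1, -3.4]
grip_width: 11.9
grasp_force: 25.0
```

send_rows --commands '[0,0,0,0,0,0.007,1,0,0,0,0,0,0.014,1,0,0,0,0,0,0.021,1,0,0,0,0,0,0.028,1,0,0,0,0,0,0.033,1]'

```text
clock: 24.95
position: [518.7, -196.3, 154.1]
tool_rot: [-0.001, 0.597, 0.803, -0.001]
ft_force: [0.3, -0.3, -2.7]
grip_width: 11.7
grasp_force: 25.0
```

send_rows --commands '[0,0,0,0,0,0.01,1,0,0,0,0,0,0.02,1,0,0,0,0,0,0.03,1,0,0,0,0,0,0.04,1,0,0,0,0,0,0.045,1]'

```text
clock: 25.37
position: [518.5, -196.3, 140.3]
tool_rot: [-0.001, 0.597, 0.803, -0.002]
ft_force: [-0.3, 0.6, -2.4]
grip_width: 11.6
grasp_force: 25.0
```

send_rows --commands '[0,0,0,0,0,0.005,1,0,0,0,0,0,0.01,1,0,0,0,0,0,0.015,1,0,0,0,0,0,0.02,1,0,0,0,0,0,0.02,1]'

```text
clock: 25.78
position: [518.5, -196.3, 134.6]
tool_rot: [-0.001, 0.597, 0.803, -0.002]
ft_force: [0.0, 0.5, -3.4]
grip_width: 12.0
grasp_force: 25.0
```

send_rows --commands '[0,0,0,0,0,0.004,1,0,0,0,0,0,0.008,1,0,0,0,0,0,0.012,1,0,0,0,0,0,0.015,1,0,0,0,0,0,0.015,1]'

```text
clock: 26.2
position: [518.6, -196.3, 130.1]
tool_rot: [-0.001, 0.597, 0.803, -0.001]
ft_force: [0.4, 0.5, -3.7]
grip_width: 12.0
grasp_force: 25.0
```

send_rows --commands '[0,0,0,0,0,0.004,1,0,0,0,0,0,0.008,1,0,0,0,0,0,0.012,1,0,0,0,0,0,0.012,1,0,0,0,0,0,0.012,1]'

```text
clock: 26.62
position: [518.6, -196.3, 126.6]
tool_rot: [-0.001, 0.597, 0.803, -0.001]
ft_force: [-0.2, 0.8, -2.8]
grip_width: 11.6
grasp_force: 25.0
```

send_rows --commands '[0,0,0,0,0,0.004,1,0,0,0,0,0,0.008,1,0,0,0,0,0,0.012,1,0,0,0,0,0,0.012,1,0,0,0,0,0,0.012,1]'

```text
clock: 27.03
position: [518.9, -196.3, 123.5]
tool_rot: [-0.001, 0.597, 0.803, -0.001]
ft_force: [-0.3, -1.4, 1.0]
grip_width: 11.9
grasp_force: 25.0
```

send_rows --commands '[0,0,0,0,0,0.004,1,0,0,0,0,0,0.008,1,0,0,0,0,0,0.012,1,0,0,0,0,0,0.012,1,0,0,0,0,0,0.012,1]'

```text
clock: 27.45
position: [518.9, -196.3, 120.4]
tool_rot: [-0.0, 0.597, 0.803, -0.001]
ft_force: [-0.9, 0.2, 6.8]
grip_width: 11.9
grasp_force: 25.0
```

send_rows --commands '[0,0,0,0,0,-0.005,1,0,0,0,0,0,-0.01,1,0,0,0,0,0,-0.01,1,0,0,0,0,0,-0.01,1,0,0,0,0,0,-0.01,1]' --force 12

```text
clock: 27.87
position: [518.9, -196.4, 122.5]
tool_rot: [-0.001, 0.597, 0.803, -0.001]
ft_force: [0.1, 0.0, 2.5]
grip_width: 12.0
grasp_force: 12.0
```

send_rows --commands '[0,0,0,0,0,0,0.86,0,0,0,0,0,0,0.84,0,0,0,0,0,0,0.8,0,0,0,0,0,0,0.7,0,0,0,0,0,0,0.6]'

```text
clock: 28.28
position: [518.6, -196.3, 122.3]
tool_rot: [-0.001, 0.597, 0.803, -0.001]
ft_force: [-0.1, -0.2, 0.1]
grip_width: 27.7
grasp_force: 0.0
```

```bash
python3 - <<'E'
from h import *
np.set_printoptions(precision=2,suppress=True)
p,R,s=cur();print(p,s["ft_force"],s["grip_width"])
from plant import capture
c=capture("wrist");pickle.dump(c,open("w12.pkl","wb"))
for o in strip(c):
    if 290<o[1][0][0]<350:print(o[1],[toolpt(c,p,q,R,-34).round(1).tolist()[:2] for q in o[1]])
e=go([p[0],p[1],250],16.8,0,1)
e=go([530,150,345],6,0,3,e)
E
```

```text
[ 518.63 -196.28  122.32] [-0.05 -0.16  0.14] 27.722783435706333
[[309, 382], [309, 405], [313, 408], [313, 417], [332, 416], [335, 383]] [[-22.8, -5.8], [-36.1, -6.1], [-37.9, -4.4], [-43.6, -4.4], [-42.9, 4.1], [-23.3, 5.0]]
[[315, 196], [306, 250], [307, 346], [335, 347], [338, 251], [331, 196]] [[54.9, -2.7], [35.6, -6.0], [-4.4, -6.3], [-4.9, 4.8], [35.2, 5.3], [54.9, 2.7]]
calls needed 0.61
[-0.001, 0.0001, -0.0003, -0.0, -0.0015, -0.4253]
calls needed 1.73
[0.0, 0.0, 0.02, 0.3647, 0.1233, -0.1056]
[0.0, 0.0, 0.02, 0.3717, 0.1002, -0.1056]
[0.0, 0.0, 0.02, 0.3773, 0.0766, -0.1056]
```

```bash
python3 - <<'E'
from h import *
p,R,s=cur()
e=go([p[0],p[1],250],16.8,0,1)
e=go([550,150,320],0,0,2,e)
F=[521.8,214,10.9]
e=go(tilepose(F,-1.5,230),-1.5,.5,1,e)
E
```

```text
calls needed 0.61
[-0.001, 0.0001, -0.0003, -0.0001, -0.0014, -0.4253]
calls needed 1.71
[0.0, 0.0, 0.0467, 0.5374, 0.2168, -0.1167]
[0.0, 0.0, 0.0467, 0.5633, 0.136, -0.1167]
calls needed 0.8
[0.1591, 0.0021, 0.0082, 0.2037, 0.2734, 0.3575]
```

send_rows --commands '[0,0,0,0,0,-0.05,0.5,0,0,0,0,0,-0.14,0.5,0,0,0,0,0,-0.25,0.5,0,0,0,0,0,-0.36,0.46,0,0,0,0,0,-0.425,0.46]'

```text
clock: 28.75
position: [520.4, -196.2, 253.6]
tool_rot: [0.002, 0.597, 0.803, -0.0]
ft_force: [-0.2, 0.1, -0.4]
grip_width: 49.9
grasp_force: 0.0
```

send_rows --commands '[0,0,0.047,0.537,0.217,-0.117,0.46,0,0,0.047,0.537,0.217,-0.117,0.46,0,0,0.047,0.537,0.217,-0.117,0.46,0,0,0.047,0.537,0.217,-0.117,0.46,0,0,0.047,0.537,0.217,-0.117,0.46]'

```text
clock: 29.17
position: [535.6, -13.7, 287.0]
tool_rot: [-0.001, 0.65, 0.76, 0.002]
ft_force: [0.1, 0.7, 0.7]
grip_width: 50.4
grasp_force: 0.0
```

send_rows --commands '[0,0,0.047,0.563,0.136,-0.117,0.46,0,0,0.047,0.563,0.136,-0.117,0.46,0,0,0.047,0.563,0.136,-0.117,0.46,0,0,0.047,0.563,0.136,-0.117,0.46,0,0,0.047,0.563,0.136,-0.117,0.46]'

```text
clock: 29.58
position: [550.1, 159.2, 321.2]
tool_rot: [-0.002, 0.704, 0.71, 0.002]
ft_force: [-0.3, 0.6, 0.6]
grip_width: 50.4
grasp_force: 0.0
```

send_rows --commands '[0.159,0.002,0.008,0.204,0.273,0.34,0.46,0.159,0.002,0.008,0.204,0.273,0.34,0.46,0.159,0.002,0.008,0.204,0.273,0.34,0.46,0.159,0.002,0.008,0.204,0.273,0.34,0.46,0.159,0.002,0.008,0.204,0.273,0.34,0.46]'

```text
clock: 30.0
position: [633.5, 209.7, 191.6]
tool_rot: [-0.186, 0.693, 0.67, -0.188]
ft_force: [-1.5, -1.3, -11.9]
grip_width: 50.0
grasp_force: 0.0
```

send_rows --commands '[0,0,0,0,0,0,0.46,0,0,0,0,0,0,0.46,0,0,0,0,0,0,0.46,0,0,0,0,0,0,0.46,0,0,0,0,0,0,0.46]'

```text
clock: 30.42
position: [633.2, 210.8, 224.0]
tool_rot: [-0.175, 0.695, 0.676, -0.17]
ft_force: [-0.5, 1.0, -0.1]
grip_width: 50.5
grasp_force: 0.0
```

```bash
python3 - <<'E'
from h import *
from plant import capture
np.set_printoptions(precision=2,suppress=True)
p,R,s=cur();print(p,s["joint_positions"],s["qvel"])
F=np.array([521.8,214,10.9])
go(tilepose(F,-1.5,165),-1.5,.5,1)
c=capture("wrist");pickle.dump(c,open("w13.pkl","wb"))
sT=(p-F)@R.apply([0,0,-1]);print("s",sT,"foot",R.inv().apply(F-p))
for o in strip(c):
    if 270<o[1][0][0]<370:print(o[1],[toolpt(c,p,q,R,sT-155).round(1).tolist()[:2] for q in o[1]])
E
```

```text
[633.16 210.83 224.04] [-0.14  0.96 -0.43  0.85  0.12  1.82 -0.5 ] [-0.    0.03  0.01  0.01  0.    0.   -0.  ]
calls needed 0.36
[0.0023, -0.0006, -0.0005, 0.0004, 0.0129, 0.2516]
s 240.48476567073686 foot [ -0.19   2.66 240.48]
[[320, 169], [321, 289], [336, 290], [339, 191], [332, 171]] [[52.1, -2.1], [-33.2, -1.6], [-34.0, 9.2], [37.5, 10.5], [50.8, 5.8]]
```

send_rows --commands '[0.0023,0,-0.0005,0.004,0.0125,0.04,0.46,0.0023,0,-0.0005,0.004,0.0125,0.1,0.46,0.0023,0,-0.0005,0.004,0.0125,0.16,0.46,0.0023,0,-0.0005,0.004,0.0125,0.21,0.46,0.0023,0,-0.0005,0.004,0.0125,0.25,0.46]'

```text
clock: 30.88
position: [598.6, 212.3, 148.9]
tool_rot: [-0.18, 0.693, 0.675, -0.177]
ft_force: [-0.5, 0.2, 0.8]
grip_width: 50.7
grasp_force: 0.0
```

send_rows --commands '[0,0,0,0,0,0,0.46,0,0,0,0,0,0,0.46,0,0,0,0,0,0,0.46,0,0,0,0,0,0,0.46,0,0,0,0,0,0,0.46]'

```text
clock: 31.3
position: [600.8, 213.0, 150.6]
tool_rot: [-0.18, 0.694, 0.675, -0.175]
ft_force: [0.2, -0.3, 0.3]
grip_width: 50.6
grasp_force: 0.0
```

```bash
python3 - <<'E'
from h import *
from plant import capture
np.set_printoptions(precision=2,suppress=True)
p,R,s=cur();print(p,s["joint_positions"],s["ft_force"])
F=np.array([521.8,214,10.9])
go(tilepose(F,-1.5,120.5),-1.5,.5,1)
c=capture("wrist");pickle.dump(c,open("w14.pkl","wb"))
sT=(p-F)@R.apply([0,0,-1]);print("s",sT,"foot",R.inv().apply(F-p))
for o in strip(c):
    if 270<o[1][0][0]<370:print(o[1],[toolpt(c,p,q,R,sT-155).round(1).tolist()[:2] for q in o[1]])
E
```

```text
[600.84 213.01 150.59] [-0.12  0.97 -0.43  1.07  0.12  1.62 -0.51] [ 0.17 -0.34  0.32]
calls needed 0.19
[-0.0025, -0.0002, -0.0004, -0.0037, -0.0069, 0.1333]
s 160.49842579083528 foot [ -1.18  -1.15 160.5 ]
[[315, 179], [308, 220], [310, 346], [331, 347], [333, 220], [328, 180]] [[55.7, -3.8], [37.0, -7.1], [-29.9, -7.0], [-30.5, 3.9], [37.0, 4.2], [55.3, 1.9]]
```

send_rows --commands '[-0.0025,0,0,0.002,-0.005,0.03,0.5,-0.0025,0,0,0.002,-0.005,0.07,0.5,-0.0025,0,0,0.002,-0.005,0.11,0.5,-0.0025,0,0,0.002,-0.005,0.133,0.5,-0.0025,0,0,0.002,-0.005,0.133,0.55]'

```text
clock: 31.77
position: [578.3, 213.7, 114.7]
tool_rot: [-0.178, 0.694, 0.675, -0.175]
ft_force: [-0.7, 0.1, -0.3]
grip_width: 43.9
grasp_force: 0.0
```

send_rows --commands '[0,0,0,0,0,0,0.65,0,0,0,0,0,0,0.75,0,0,0,0,0,0,0.8,0,0,0,0,0,0,0.84,0,0,0,0,0,0,0.88]' --force 15

```text
clock: 32.18
position: [579.8, 214.0, 116.1]
tool_rot: [-0.177, 0.694, 0.676, -0.173]
ft_force: [0.9, -0.1, 0.0]
grip_width: 13.6
grasp_force: 0.0
```

send_rows --commands '[0,0,0,0,0,0,0.95,0,0,0,0,0,0,1,0,0,0,0,0,0,1,0,0,0,0,0,0,1,0,0,0,0,0,0,1]' --force 25

```text
clock: 32.6
position: [579.8, 214.0, 115.9]
tool_rot: [-0.177, 0.694, 0.676, -0.173]
ft_force: [0.7, 0.7, 1.5]
grip_width: 11.8
grasp_force: 25.0
```

```bash
python3 - <<'E'
from h import *
from plant import capture
np.set_printoptions(precision=2,suppress=True)
p,R,s=cur();print(p,s["joint_positions"],s["ft_force"],s["ft_torque"],s["grip_width"],s["grasp_force"])
F=np.array([521.8,214,10.9])
c=capture("wrist");pickle.dump(c,open("w15.pkl","wb"))
sT=(p-F)@R.apply([0,0,-1]);print("s",sT,"foot",R.inv().apply(F-p))
for o in strip(c):
    if 290<o[1][0][0]<350:print(o[1],[toolpt(c,p,q,R,sT-155).round(1).tolist()[:2] for q in o[1]])
e=go(p+R.apply([0,0,-115]),-1.5,.5,1)
e=go([545,195,300],-1.5,0,1,e)
e=go([487,-90.5,290],16.8,0,2,e)
E
```

```text
[579.75 214.04 115.94] [-0.12  0.97 -0.43  1.18  0.13  1.5  -0.52] [0.73 0.75 1.47] [ 0.06 -0.58 -0.02] 11.814926322891754 24.999190270900726
s 119.95258047377446 foot [ -1.58  -0.36 119.95]
[[337, 384], [310, 383], [310, 404], [335, 405]] [[-22.9, 5.5], [-22.3, -5.7], [-34.3, -5.9], [-34.9, 4.9]]
[[315, 186], [306, 251], [307, 344], [309, 347], [336, 347], [340, 268], [330, 188]] [[58.5, -3.0], [35.6, -6.3], [-2.6, -6.6], [-4.0, -5.8], [-4.0, 4.7], [29.3, 5.7], [57.8, 2.0]]
calls needed 0.55
[-0.0003, -0.0001, -0.0004, -0.0, 0.0, -0.3833]
calls needed 0.8
[-0.1592, 0.0, 0.0, -0.0664, -0.3947, -0.1004]
calls needed 1.4
[0.0, 0.0, -0.0508, -0.4782, -0.0842, 0.0167]
[0.0, 0.0, -0.0508, -0.4587, -0.1591, 0.0167]
```

send_rows --commands '[0,0,0,0,0,-0.03,1,0,0,0,0,0,-0.1,1,0,0,0,0,0,-0.2,1,0,0,0,0,0,-0.3,1,0,0,0,0,0,-0.383,1]'

```text
clock: 33.07
position: [635.6, 212.1, 217.8]
tool_rot: [-0.177, 0.695, 0.675, -0.173]
ft_force: [1.1, 0.6, -3.2]
grip_width: 12.4
grasp_force: 25.0
```

send_rows --commands '[-0.159,0,0,-0.066,-0.395,-0.1,1,-0.159,0,0,-0.066,-0.395,-0.1,1,-0.159,0,0,-0.066,-0.395,-0.1,1,-0.159,0,0,-0.066,-0.395,-0.1,1,-0.159,0,0,-0.066,-0.395,-0.1,1]'

```text
clock: 33.48
position: [538.8, 197.4, 304.1]
tool_rot: [0.001, 0.714, 0.7, 0.001]
ft_force: [-1.0, -0.1, -2.7]
grip_width: 12.2
grasp_force: 25.0
```

send_rows --commands '[0,0,-0.051,-0.478,-0.084,0.017,1,0,0,-0.051,-0.478,-0.084,0.017,1,0,0,-0.051,-0.478,-0.084,0.017,1,0,0,-0.051,-0.478,-0.084,0.017,1,0,0,-0.051,-0.478,-0.084,0.017,1]'

```text
clock: 33.9
position: [513.8, 44.5, 293.9]
tool_rot: [-0.0, 0.663, 0.749, -0.005]
ft_force: [-0.1, -0.3, -3.2]
grip_width: 11.6
grasp_force: 25.0
```

send_rows --commands '[0,0,-0.051,-0.12,-0.04,0.005,1,0,0,-0.051,-0.23,-0.08,0.01,1,0,0,-0.051,-0.34,-0.12,0.017,1,0,0,-0.051,-0.42,-0.145,0.017,1,0,0,-0.051,-0.459,-0.159,0.017,1]'

```text
clock: 34.32
position: [484.8, -94.6, 289.2]
tool_rot: [-0.002, 0.599, 0.801, -0.003]
ft_force: [1.2, -0.4, -3.3]
grip_width: 12.1
grasp_force: 25.0
```

send_rows --commands '[0,0,0,0,0,0.06,1,0,0,0,0,0,0.12,1,0,0,0,0,0,0.16,1,0,0,0,0,0,0.2,1,0,0,0,0,0,0.22,1]'

```text
clock: 34.73
position: [485.0, -89.6, 222.2]
tool_rot: [-0.003, 0.596, 0.803, -0.002]
ft_force: [0.5, -0.1, -2.8]
grip_width: 12.0
grasp_force: 25.0
```

send_rows --commands '[0,0,0,0,0,0,1,0,0,0,0,0,0,1,0,0,0,0,0,0,1,0,0,0,0,0,0,1,0,0,0,0,0,0,1]'

```text
clock: 35.15
position: [486.8, -90.2, 224.6]
tool_rot: [-0.0, 0.596, 0.803, -0.001]
ft_force: [-1.1, -0.7, -3.3]
grip_width: 12.2
grasp_force: 25.0
```

```bash
python3 - <<'E'
from h import *
from plant import capture
np.set_printoptions(precision=2,suppress=True)
p,R,s=cur();print(p,s["ft_force"],s["ft_torque"],s["qvel"])
c=capture("wrist")
for o in strip(c):
    if 290<o[1][0][0]<350:print([toolpt(c,p,q,R,-35).round(1).tolist()[:2] for q in o[1]])
go([486.8,-90.9,200],16.8,0,1)
E
```

```text
[486.82 -90.22 224.61] [-1.11 -0.68 -3.28] [-0.07 -0.15 -0.01] [ 0.   -0.    0.    0.01  0.   -0.   -0.  ]
[[-22.5, 5.4], [-22.5, -5.8], [-34.5, -5.6], [-36.3, -3.4], [-42.5, -3.1], [-42.5, 2.7], [-36.3, 2.7], [-34.5, 5.2]]
[[58.9, -2.3], [35.2, -5.9], [-4.1, -5.8], [-4.1, 4.7], [8.1, 6.1], [35.6, 5.3], [58.2, 2.4]]
calls needed 0.12
[-0.0004, 0.0002, -0.0, -0.0021, -0.0003, 0.0816]
```

send_rows --commands '[0,0,0,-0.002,0,0.02,1,0,0,0,-0.002,0,0.045,1,0,0,0,-0.002,0,0.065,1,0,0,0,-0.002,0,0.08,1,0,0,0,-0.002,0,0.086,1]'

```text
clock: 35.62
position: [485.8, -90.8, 196.8]
tool_rot: [-0.002, 0.596, 0.803, -0.002]
ft_force: [0.2, 0.0, -3.7]
grip_width: 12.1
grasp_force: 25.0
```

send_rows --commands '[0,0,0,0,0,0,1,0,0,0,0,0,0,1,0,0,0,0,0,0,1,0,0,0,0,0,0,1,0,0,0,0,0,0,1]'

```text
clock: 36.03
position: [486.7, -90.8, 198.4]
tool_rot: [-0.0, 0.596, 0.803, -0.001]
ft_force: [0.9, -0.2, -3.9]
grip_width: 12.3
grasp_force: 25.0
```

```bash
python3 - <<'E'
from h import *
p,R,s=cur();print(p,s["ft_force"])
go([486.8,-90.9,188],16.8,0,1)
E
```

```text
[486.7192165  -90.84550853 198.36705647] [ 0.89192893 -0.16519157 -3.8526076 ]
calls needed 0.05
[-0.0006, 0.0001, 0.0, -0.0002, 0.0003, 0.0346]
```

send_rows --commands '[0,0,0,0,0,0.008,1,0,0,0,0,0,0.016,1,0,0,0,0,0,0.024,1,0,0,0,0,0,0.03,1,0,0,0,0,0,0.036,1]'

```text
clock: 36.45
position: [486.4, -90.8, 187.0]
tool_rot: [-0.001, 0.596, 0.803, -0.001]
ft_force: [-0.1, -0.1, -3.5]
grip_width: 11.7
grasp_force: 25.0
```

send_rows --commands '[0,0,0,0,0,0.007,1,0,0,0,0,0,0.014,1,0,0,0,0,0,0.021,1,0,0,0,0,0,0.028,1,0,0,0,0,0,0.033,1]'

```text
clock: 36.87
position: [486.4, -90.9, 177.1]
tool_rot: [-0.001, 0.596, 0.803, -0.001]
ft_force: [-0.1, -0.0, -2.5]
grip_width: 12.0
grasp_force: 25.0
```

send_rows --commands '[0,0,0,0,0,0.01,1,0,0,0,0,0,0.02,1,0,0,0,0,0,0.03,1,0,0,0,0,0,0.04,1,0,0,0,0,0,0.042,1]'

```text
clock: 37.28
position: [486.1, -90.9, 164.2]
tool_rot: [-0.001, 0.596, 0.803, -0.001]
ft_force: [-0.4, 0.5, -2.8]
grip_width: 11.6
grasp_force: 25.0
```

send_rows --commands '[0,0,0,0,0,0.005,1,0,0,0,0,0,0.01,1,0,0,0,0,0,0.015,1,0,0,0,0,0,0.018,1,0,0,0,0,0,0.018,1]'

```text
clock: 37.7
position: [486.3, -90.9, 159.2]
tool_rot: [-0.001, 0.596, 0.803, -0.001]
ft_force: [-0.3, 0.0, -3.4]
grip_width: 11.7
grasp_force: 25.0
```

send_rows --commands '[0,0,0,0,0,0.004,1,0,0,0,0,0,0.008,1,0,0,0,0,0,0.012,1,0,0,0,0,0,0.013,1,0,0,0,0,0,0.013,1]'

```text
clock: 38.12
position: [486.6, -90.9, 155.6]
tool_rot: [-0.001, 0.596, 0.803, -0.001]
ft_force: [-0.4, -0.6, -1.4]
grip_width: 12.0
grasp_force: 25.0
```

send_rows --commands '[0,0,0,0,0,0.004,1,0,0,0,0,0,0.008,1,0,0,0,0,0,0.012,1,0,0,0,0,0,0.012,1,0,0,0,0,0,0.012,1]'

```text
clock: 38.53
position: [486.6, -90.9, 152.4]
tool_rot: [-0.0, 0.596, 0.803, -0.001]
ft_force: [-1.1, -0.0, 4.4]
grip_width: 12.0
grasp_force: 25.0
```

send_rows --commands '[0,0,0,0,0,-0.003,1,0,0,0,0,0,-0.006,1,0,0,0,0,0,-0.006,1,0,0,0,0,0,-0.006,1,0,0,0,0,0,-0.006,1]' --force 12

```text
clock: 38.95
position: [486.6, -90.9, 153.7]
tool_rot: [-0.001, 0.596, 0.803, -0.001]
ft_force: [-0.9, 0.3, 2.0]
grip_width: 12.0
grasp_force: 12.0
```

send_rows --commands '[0,0,0,0,0,0,0.86,0,0,0,0,0,0,0.84,0,0,0,0,0,0,0.8,0,0,0,0,0,0,0.7,0,0,0,0,0,0,0.6]'

```text
clock: 39.37
position: [486.4, -90.9, 153.6]
tool_rot: [-0.001, 0.596, 0.803, -0.001]
ft_force: [0.1, 0.4, -0.6]
grip_width: 27.6
grasp_force: 0.0
```

send_rows --commands '[0,0,0,0,0,0,0.5,0,0,0,0,0,0,0.46,0,0,0,0,0,-0.05,0.46,0,0,0,0,0,-0.12,0.46,0,0,0,0,0,-0.2,0.46]'

```text
clock: 39.78
position: [485.7, -90.7, 213.5]
tool_rot: [-0.002, 0.596, 0.803, -0.002]
ft_force: [-0.2, -0.4, -0.5]
grip_width: 49.9
grasp_force: 0.0
```

send_rows --commands '[0,0,0,0,0,-0.1,0.46,0,0,0,0,0,-0.2,0.46,0,0,0,0,0,-0.28,0.46,0,0,0,0,0,-0.3,0.46,0,0,0,0,0,-0.3,0.46]'

```text
clock: 40.2
position: [487.7, -90.8, 305.3]
tool_rot: [0.001, 0.596, 0.803, -0.0]
ft_force: [-0.7, -0.8, 0.1]
grip_width: 50.1
grasp_force: 0.0
```

```bash
python3 - <<'E'
from h import *
from plant import capture
p,R,s=cur();print(p,s["ft_force"],s["clock"])
im=capture("scene")["pixels"];d=capture("side")["pixels"]
a=cv2.resize(im[180:420,140:320],None,fx=2.2,fy=2.2,interpolation=cv2.INTER_CUBIC)
b=cv2.resize(d[140:280,320:430],None,fx=3.6,fy=3.6,interpolation=cv2.INTER_CUBIC)
cv=np.zeros((530,798,3),np.uint8);cv[:a.shape[0],:a.shape[1]]=a;cv[:b.shape[0],400:400+b.shape[1]]=b
cv2.imwrite("pics/end.png",cv[:,:,::-1])
E
```

```text
[487.74492247 -90.75102128 305.3498578 ] [-0.7103526  -0.75220682  0.12483376] 40.2
```

View pics/end.png

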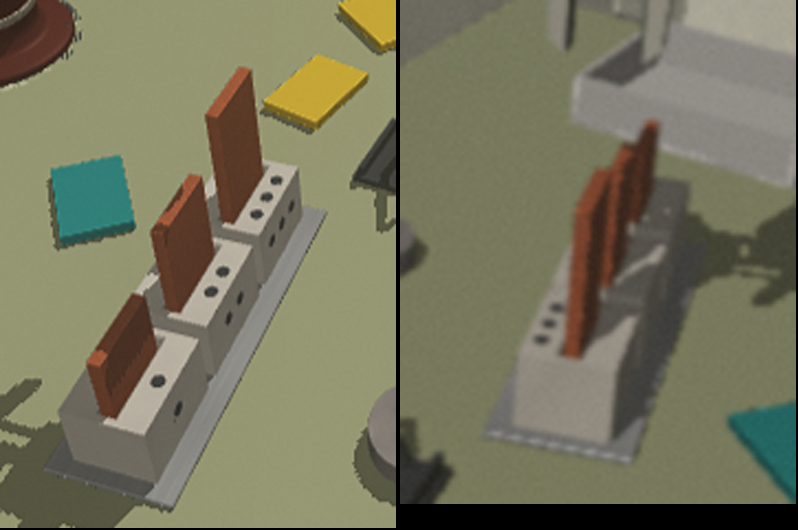

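All three tiles stand upright, in the 1-, 2- and 3-pip blocks (crop (120,355), (183,245) and (235,145)), and the gripper is clear above them. I hand the job in.

```bash
python3 -c "
from plant import finish_job
print(finish_job())"
```

```text
the job is handed in; nothing more can be done
None
```

I handed the job in at about 40 s of the 72 s allowed: the short, middle and tall tiles stand upright and released in pockets 1, 2 and 3. Each was lowered until it rested on the packing, and the jar, brush and puck were never touched. `finish_job()` returned no verdict.

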